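# Lay out a durian order and take out the overfilled tub

### The job

One of the three identical closed tubs standing loose on the table is overfilled and more than twice as heavy as the others: lift them to find out which, and put that one in the middle of the scale's pan. On the wooden board lay out the order: the jar in the middle, the other two tubs one to its left and one to its right (left and right as the robot sees them), in one row along the board's length, each tub pointing straight across the board from front to back and about 2 cm clear of the jar, and the spoon box lying flat, centred on top of the left tub. Leave the roll of tape where it is.

Things in the scene. Friction and masses are not known exactly. Their poses are not given: they have to be found in the camera images.
- tub_a: one of three closed oval tubs that look exactly alike: black base, clear flat lid over pale fruit, a paper strip across. 104 mm long (its x), 60 mm wide (y; the sides are flat and parallel over the middle 44 mm), 46 mm high. Origin: centre of its underside, z up. Loose on the table at the start. Two of the three weigh 180 to 220 g, the overfilled one 450 to 550 g; any of them may be it.
- tub_b: one of three closed oval tubs that look exactly alike: black base, clear flat lid over pale fruit, a paper strip across. 104 mm long (its x), 60 mm wide (y; the sides are flat and parallel over the middle 44 mm), 46 mm high. Origin: centre of its underside, z up. Loose on the table at the start. Two of the three weigh 180 to 220 g, the overfilled one 450 to 550 g; any of them may be it.
- tub_c: one of three closed oval tubs that look exactly alike: black base, clear flat lid over pale fruit, a paper strip across. 104 mm long (its x), 60 mm wide (y; the sides are flat and parallel over the middle 44 mm), 46 mm high. Origin: centre of its underside, z up. Loose on the table at the start. Two of the three weigh 180 to 220 g, the overfilled one 450 to 550 g; any of them may be it.
- jar: small round amber jar with a steel lid, 50 mm high in all: straight amber body 46 mm in diameter and 34 mm high, lid 41 mm in diameter above it, about 120 g. Origin: centre of its underside, z up. Stands loose on the table at the start.
- spoon_box: small cardboard box of spoons, 95 mm long (x), 36 mm wide (y), 28 mm high, about 50 g, with a pale window on top. Origin: centre of its underside, z up. Lies loose on the table at the start.
- tape_roll: roll of clear packing tape lying flat, a ring 80 mm across, 30 mm high, hole 60 mm across. Origin: centre of its underside. Loose; it must stay where it is.
- board: flat wooden board fixed on the table, 140 mm deep (its x, pointing away from the robot), 250 mm long (its y, pointing to the robot's left), 6 mm thick, at most 0.25 rad askew. Origin: centre of its underside; its top is 6 mm above it. It lies either left or right of the loose things.
- scale: white shop scale, fixed on the other side from the board, at most 0.25 rad askew, with a square steel pan, 140 by 140 mm, that does not move; its top is 48 mm above the table. Origin: on the table, below the pan's centre; x points away from the robot. A keypad 26 mm high reaches 145 mm from the origin towards the robot. The loose things stand between scale and board, nothing else tall near them.
Things that resemble listed ones, but are neither listed nor needed, are in the scene too. Several things look just like the spoon_box: the one meant starts nearest to the robot's base. Leave any orange look-alike of the tub_a alone.

How it is judged:
By the outcome, as a careful person would: the job done as asked, in the order asked, and still so for the second after the job is handed in, with the robot touching nothing.
It also fails if it takes over 149 s, if anything falls off the work surface, if the arm or the gripper's body presses on something with over 40 N, if the wrist force passes 120 N, or if a joint passes its speed limit or range.

### The arm

A 6-joint arm with a two-finger parallel gripper is mounted at the origin on the work surface. World frame = base frame: x ahead of the robot, y to its left, z up, the work surface at z = 0. Lengths are in mm, angles in rad, forces in N, time in s.
With the tool pointing down it reaches from about 150 to 775 mm from the base axis. Payload 6.1 kg.
Tool frame: the origin (TCP) lies at the very end of the fingers, on their centre line; the grasp point (between the pads) lies 19 mm behind it (tcp_to_grasp is the distance from the TCP to the grasp point, in mm); z points along the fingers, y is the direction in which the jaws open and shut (so a half turn about z gives the same grasp; the last joint's range is limited). The gripper opens to 85 mm and grips with 20 to 120 N. Pads are 22 mm wide; open, the fingers measure 114 mm over their backs; the gripper's body (76 mm by 85 mm) begins 54 mm behind the grasp point. The pads swing forward as they close: fully open they stand 13 mm farther back than shut.
Start: joints at [-1.32, 0.126, -0.04, 1.405, 0, 1.571], TCP at [130.288, -508.56, 231.295] pointing down, gripper open.
Joint ranges: [-2.72, 2.72], [-0.95, 1.95], [-1.27, 1.35], [-1.78, 2.02], [-1.46, 1.47], [-3.14, 3.14]. Speed limits (rad/s): [2.39, 2.39, 3.01, 3.14, 3.14, 3.14].

### API

Orientations are given as [roll, pitch, yaw] about the fixed x, y, z axes, in that order (R = Rz(yaw) Ry(pitch) Rx(roll)).
In Python, from workcell import state, snapshot, finish_job, tcp_to_grasp gives the robot as it stands.
- The arm moves only by the tool jog_arm, never from a script. Its argument "targets" is a list of rows, each a list of 7 numbers: the shift along the tool's x, y, z in mm, then the turn, a rotation vector about the tool's x, y, z in rad, then the finger opening in mm, from 0 to 85.4. A call has 1 to 10 rows; each row shifts and turns the commanded pose from where the row before left it, along the tool's axes as they then stand; what a row does not reach is not made up. A row lasts 1/12 s, in which the tool goes at most 41.7 mm and 7.16 degrees, less where a joint would pass 70% of its speed; a pose out of reach is approached as far as the arm can. A call is refused whole if a number of a shift passes 41.7 or a number of a turn 0.125, either way. A call with a gripper value outside its range is refused whole. The fingers move at their own pace and stop on an object; "squeeze" is the grip in N (left out, the last holds). Time passes only in rows, so rows that do not move let the fingers close. It gives the time, the measured TCP pose, the force and the opening at its end, in the units of the state.
- state(): the state, without advancing time (a new reading comes with each control period).
- snapshot(name): name is "scene" or "side" or "wrist"; returns a dict with "color" (480x640x3 uint8, red, green, blue), "fx", "fy", "cx", "cy" (pixels), "world_to_cam" (4x4, takes a point from world to camera coordinates); the wrist camera has in their place "T_tool_cam" (4x4, takes a point from camera to tool coordinates, whose origin is the TCP and whose axes are the flange's). Camera axes: x right, y down, z forward; pixel columns grow to the right and rows downward; lengths in mm; the calibration is good to about 2 mm. A picture is of the moment at which its call begins: read the wrist's pose just before it. There is no depth.
- finish_job(): hands the job in, once; it reports no verdict.
The state is a dict: "time": time; "qpos": joint angles; "dq": joint speeds; "joint_torque": joint torques, N m; "tcp_pos": TCP position; "eef_rot": TCP orientation; "ft_force": force on the tool from outside, world axes, zero at the start; "torque": the same for the moment, N m; "finger_gap": opening from 0.0 (shut) to 1.0 (fully open).
Only numpy, scipy, OpenCV 4.12 (cv2) and the standard library are available. Lean on these libraries where they do the work, as an engineer would, in place of code of your own. Each camera call takes 0.05 s, during which the arm holds its last target.

## Working session

There is one attempt and no reset: what is moved stays moved. The work goes in short steps, Python scripts to look and compute and a tool call to move; the robot and the scene stay as the last step left them, time stands still between calls to the robot, and variables do not carry over. Pictures are saved under pics/ and viewed, and the job is handed in when it is done.

Besides the shell and the picture viewer there is one more tool, called after ">>>" in YAML: its name, and indented under it one key for each argument. jog_arm: Moves the arm, as the interface text tells. Its arguments: {"type":"object","properties":{"targets":{"type":"array","items":{"type":"array","items":{"type":"number"}}},"squeeze":{"type":"number"}},"required":["targets"]}

```bash
ls; mkdir -p pics; cat > h.py <<'E'
import numpy as np, cv2
from workcell import state, snapshot, finish_job, tcp_to_grasp
def save(n,f):
    s=snapshot(n); cv2.imwrite('pics/'+f+'.png',s['color'][:,:,::-1]); 
    np.savez('pics/'+f+'.npz',**{k:v for k,v in s.items()}); return s
E
python3 - <<'E'
from h import *
for n in('scene','side','wrist'):
    st=state()
    s=save(n,n+'0'); print({k:v for k,v in s.items() if k!='color'})
print(st)
E
```

```text
pics
{'fx': 526.2529729838586, 'fy': 526.2529729838586, 'cx': 308.09767467007885, 'cy': 243.19382683912474, 'world_to_cam': array([[-8.69283859e-01,  4.94132952e-01, -1.33490606e-02,
         5.52686780e+02],
       [ 4.05372410e-01,  6.97161260e-01, -5.91303126e-01,
        -2.30247980e+02],
       [-2.82875911e-01, -5.19421604e-01, -8.06338896e-01,
         1.17676050e+03],
       [ 0.00000000e+00,  0.00000000e+00,  0.00000000e+00,
         1.00000000e+00]])}
{'fx': 486.104482865253, 'fy': 486.104482865253, 'cx': 312.25662079854806, 'cy': 239.88042918181557, 'world_to_cam': array([[ 9.35865943e-01, -3.52188866e-01, -1.08599745e-02,
        -5.59485543e+02],
       [-2.59988721e-01, -6.69404833e-01, -6.95918842e-01,
         2.01747606e+02],
       [ 2.37825148e-01,  6.54110214e-01, -7.18038318e-01,
         7.34100521e+02],
       [ 0.00000000e+00,  0.00000000e+00,  0.00000000e+00,
         1.00000000e+00]])}
{'fx': 402.6709889879753, 'fy': 402.6709889879753, 'cx': 321.7154768074871, 'cy': 244.55562394072518, 'T_tool_cam': array([[-1.26619241e-04, -9.55675785e-01, -2.94421088e-01,

[... 244 characters left out ...]
00000e+00,
         1.00000000e+00]])}
{'time': 0.1, 'qpos': array([-1.31996916e+00,  1.26315984e-01, -4.04729042e-02,  1.40543682e+00,
       -3.40758810e-05,  1.57078797e+00]), 'dq': array([ 0.00013902, -0.00124892,  0.00392223,  0.00156092, -0.00133348,
       -0.00131752]), 'joint_torque': array([-7.41736549e-04, -4.36900735e+01,  3.53606057e+01,  1.35747122e-02,
       -2.79131189e-05, -8.39439707e-06]), 'tcp_pos': array([ 130.20604109, -508.21484984,  230.62391617]), 'eef_rot': array([-3.14016327e+00,  3.40638998e-05,  2.50835570e-01]), 'ft_force': array([-0.8365724 , -0.08367054, -0.67724415]), 'torque': array([-0.00647925, -0.05851721, -0.01520866]), 'finger_gap': 1.0010970411412432}
```

View pics/scene0.png

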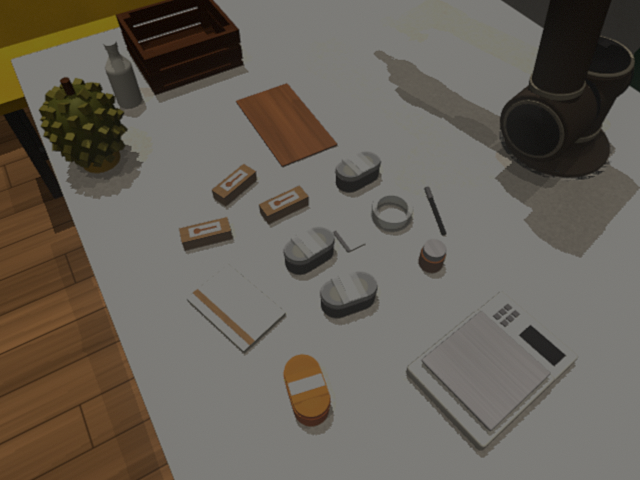

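View pics/side0.png

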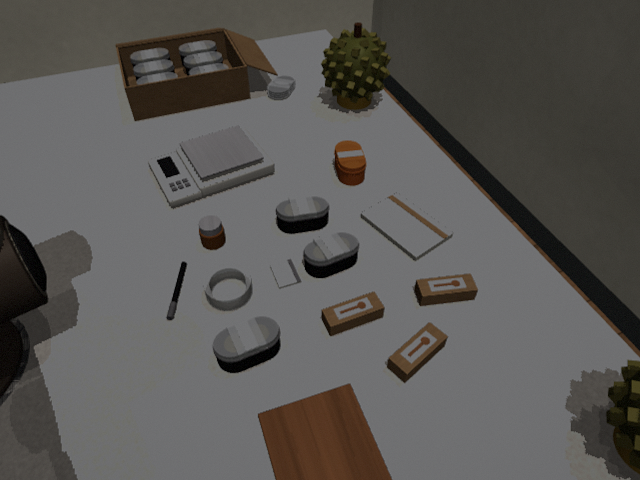

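View pics/wrist0.png

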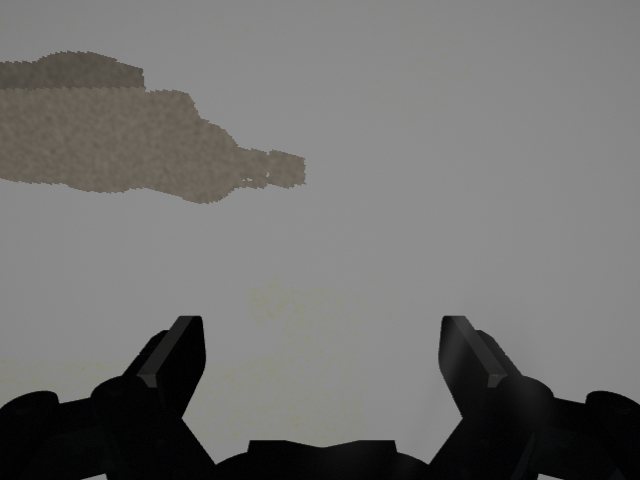

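The overview shows three black tubs at scene (358,170), (310,248), (348,292). The jar is at (432,255), the tape at (392,212), the board at (287,123) and the scale at (487,368). There are three spoon boxes: (285,204), (235,183) and (206,232). The orange look-alike is at (307,388). Next I'll enlarge to read exact pixels.

```bash
cat >> h.py <<'E'
def crop(f,x0,y0,w,h,k,out):
    im=cv2.imread('pics/'+f+'.png')[y0:y0+h,x0:x0+w]
    im=cv2.convertScaleAbs(cv2.resize(im,None,fx=k,fy=k,interpolation=cv2.INTER_CUBIC),alpha=1.3)
    for x in range((x0+9)//10*10,x0+w,10):
        cv2.line(im,((x-x0)*k,0),((x-x0)*k,5 if x%20 else 10),(0,0,255),1)
        if x%20==0: cv2.putText(im,str(x),((x-x0)*k,20),0,.35,(0,0,255),1)
    for y in range((y0+9)//10*10,y0+h,10):
        cv2.line(im,(0,(y-y0)*k),(5 if y%20 else 10,(y-y0)*k),(0,0,255),1)
        if y%20==0: cv2.putText(im,str(y),(10,(y-y0)*k+4),0,.35,(0,0,255),1)
    cv2.imwrite('pics/'+out+'.png',im)
E
python3 - <<'E'
from h import *
crop('scene0',200,60,200,150,4,'c1')
crop('scene0',270,180,200,150,4,'c2')
crop('side0',180,180,200,150,4,'c3')
crop('side0',190,300,200,150,4,'c3b')
crop('scene0',400,280,200,170,4,'c4')
E
```

```text
(no output)
```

View pics/c1.png

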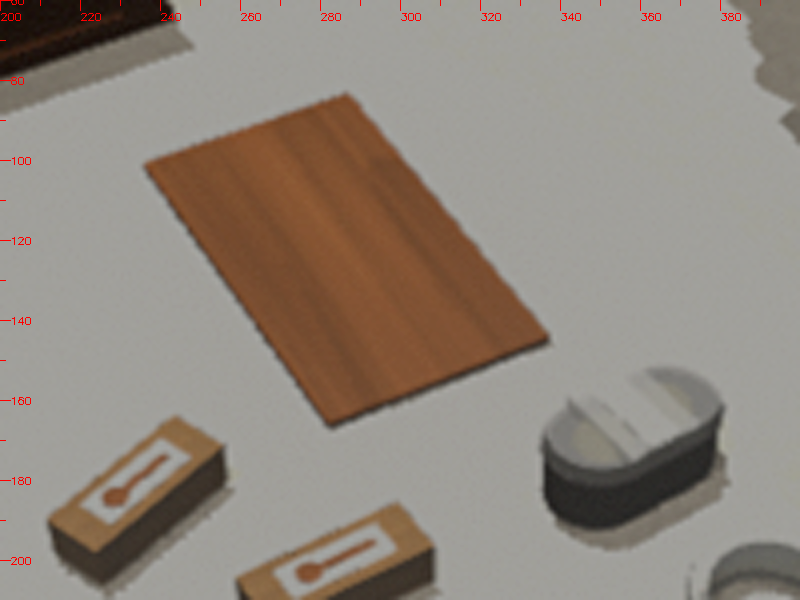

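View pics/c2.png

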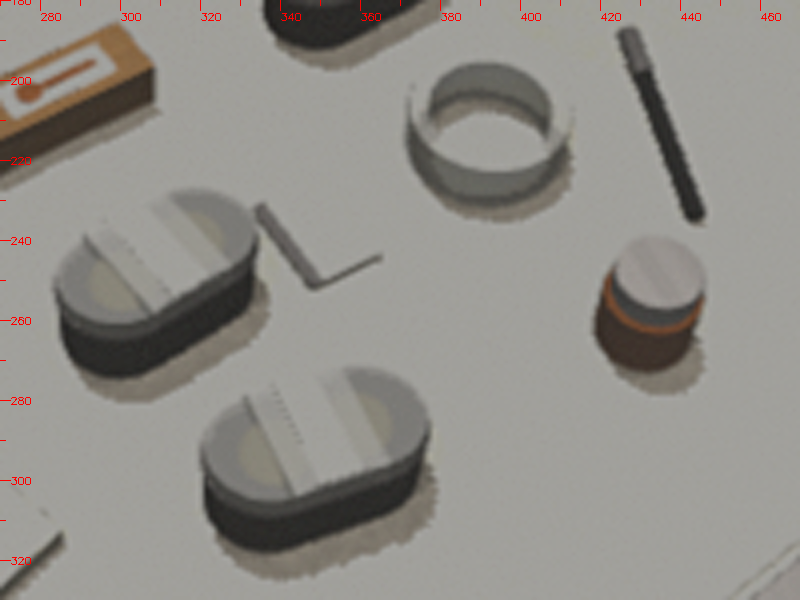

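View pics/c3.png

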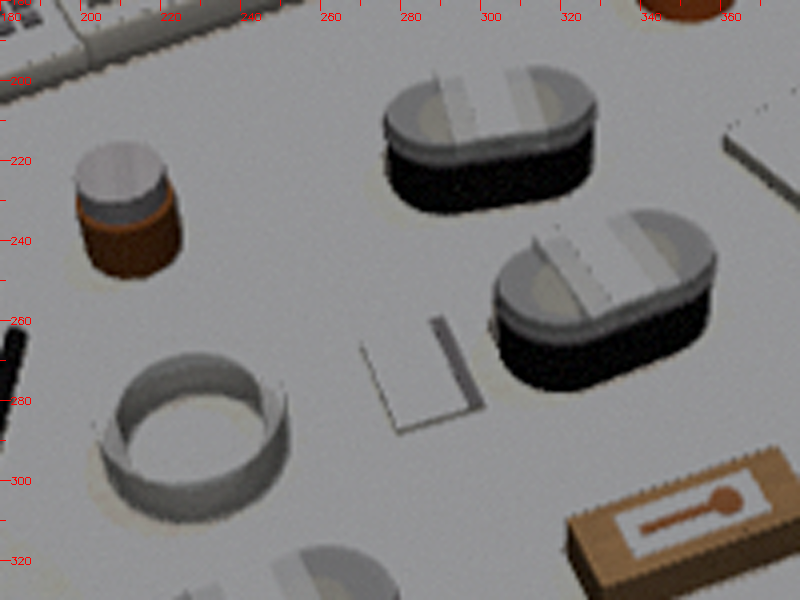

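View pics/c3b.png

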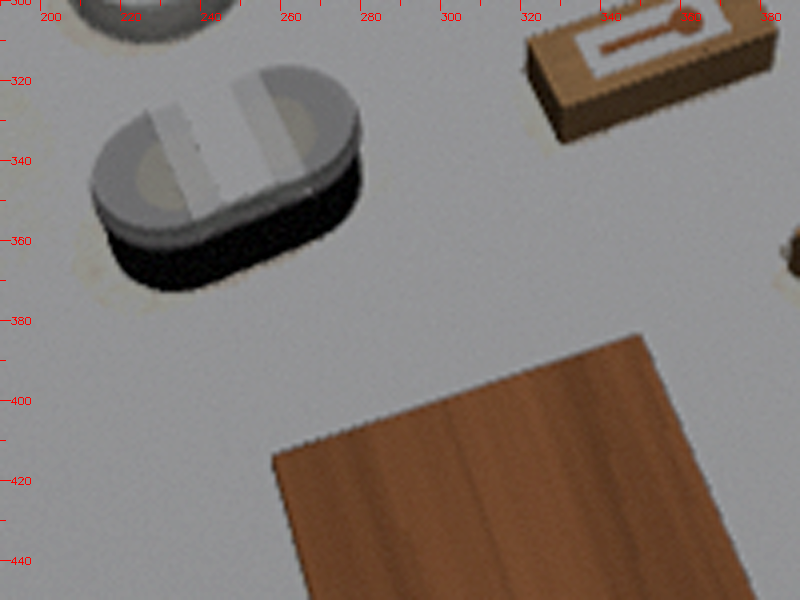

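View pics/c4.png

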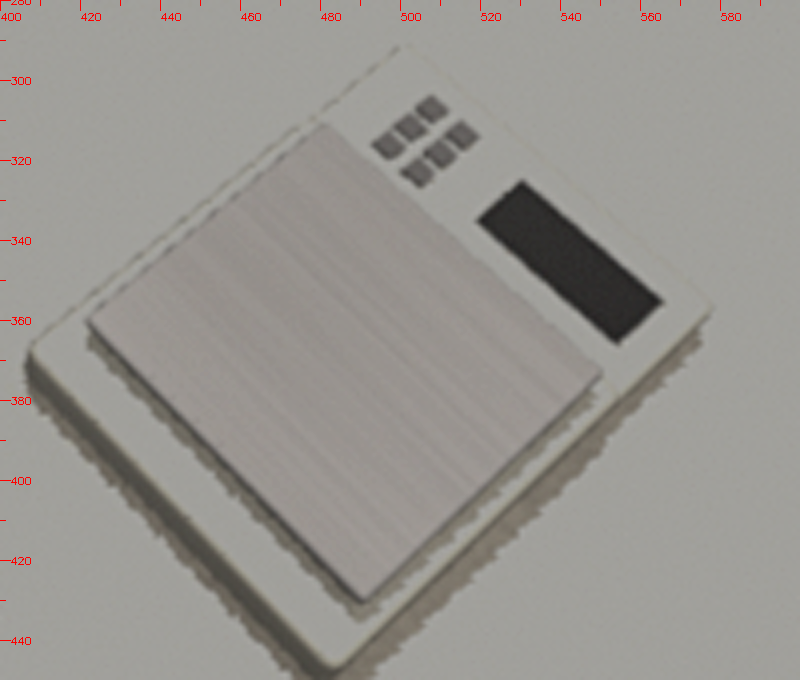

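```bash
cat >> h.py <<'E'
def back(f,px,z):
    s=np.load('pics/'+f+'.npz'); px=np.atleast_2d(px).astype(float)
    if 'T_tool_cam' in s: raise Exception
    R=s['world_to_cam'][:3,:3]; t=s['world_to_cam'][:3,3]
    d=np.c_[(px[:,0]-s['cx'])/s['fx'],(px[:,1]-s['cy'])/s['fy'],np.ones(len(px))]@R
    c=-R.T@t
    return (c+d*((z-c[2])/d[:,2])[:,None])[:,:2]
from scipy.optimize import least_squares
def stad(P,x0):
    def r(p):
        c,s=np.cos(p[2]),np.sin(p[2]); q=P-p[:2]; u=q@[c,s]; v=q@[-s,c]
        return np.hypot(np.maximum(abs(u)-22,0),v)-30
    o=least_squares(r,x0,loss='soft_l1'); return o.x,np.abs(r(o.x)).mean()
def circ(P,R):
    r=lambda p:np.hypot(*(P-p).T)-R
    o=least_squares(r,P.mean(0)); return o.x,np.abs(r(o.x)).mean()
def rect(P,L,W,x0):  # ordered corners idx: given as signs
    pass
E
cat > m.py <<'E'
from h import *
A=lambda l,ox,oy:np.array(l,float)/4+[ox,oy]
T={1:(A([(543,440),(570,400),(640,370),(680,367),(715,385),(722,405),(700,430),(640,460),(600,470),(560,462)],200,60),
 A([(93,185),(110,145),(150,110),(270,68),(320,70),(352,95),(360,120),(345,150),(305,180),(195,220),(140,225),(105,210)],190,300)),
2:(A([(55,285),(60,300),(85,232),(175,190),(210,190),(245,210),(259,238),(250,262),(155,320),(110,326),(75,313)],270,180),
 A([(494,290),(505,265),(535,240),(620,210),(670,212),(710,235),(716,258),(700,280),(590,320),(545,328),(510,315)],180,180)),
3:(A([(200,450),(215,420),(245,395),(340,367),(390,370),(420,390),(430,415),(420,440),(385,463),(290,498),(245,500),(215,485)],270,180),
 A([(384,115),(400,90),(435,75),(530,66),(575,75),(596,100),(590,120),(560,135),(440,150),(410,145),(390,130)],180,180))}
for k,(a,b) in T.items():
    for f,p in(('scene0',a),('side0',b)):
        P=back(f,p,46); (c,s,an)=cv2.minAreaRect(P.astype(np.float32))
        best=min((stad(P,[*P.mean(0),t]) for t in np.arange(0,3.1,.4)),key=lambda o:o[1])
        print(k,f,np.round(c),np.round(s),best)
print('board',back('scene0',A([(145,163),(348,93),(549,340),(332,424)],200,60),6).round(), back('side0',A([(273,455),(640,335)],190,300),6).round())
print('pan',back('scene0',A([(88,320),(323,123),(602,374),(363,600)],400,280),48).round())
print('box1',back('scene0',A([(235,582),(398,503),(435,548)],200,60),28).round(), back('side0',np.array([(190+527/4,310),(373.75,292.5),(384.5,308.2),(190+562/4,326.2)]),28).round())
print('box2',back('scene0',A([(48,522),(178,418),(226,446),(97,553)],200,60),28).round())
print('box3',back('scene0',[(179,234),(228,219)],28).round())
print('jar lid',circ(back('scene0',A([(614,262),(635,240),(660,235),(690,245),(706,270),(703,290),(680,307),(645,307),(622,290)],270,180),50),20.5),
 circ(back('side0',A([(75,180),(85,155),(120,142),(155,152),(166,180),(150,197),(110,202),(85,195)],180,180),50),20.5))
print('tape',circ(back('scene0',A([(407,105),(430,75),(485,62),(535,72),(568,105),(560,145),(520,168),(470,170),(425,150)],270,180),30),40),circ(back('side0',A([(98,425),(120,380),(160,357),(200,352),(250,365),(285,390),(287,430),(260,465),(200,485),(140,480),(110,460)],180,180),30),40))
E
python3 m.py
```

```text
1 scene0 [ 447. -122.] [98. 54.] (array([ 4.49681061e+02, -1.24021859e+02, -1.51312508e-01]), np.float64(2.672175781492))
1 side0 [ 445. -132.] [100.  52.] (array([ 444.8131678 , -129.20771518,    3.18639809]), np.float64(2.9240109419588607))
2 scene0 [635.   1.] [98. 59.] (array([632.91865677,   2.94312373,   3.14076306]), np.float64(2.1012493409193027))
2 side0 [631.  -7.] [99. 53.] (array([ 6.30129956e+02, -8.04615670e+00, -1.39786838e-02]), np.float64(2.585381027450126))
3 scene0 [621. 117.] [ 54. 100.] (array([ 6.21167173e+02,  1.16701724e+02, -7.88545698e-02]), np.float64(2.4077120707478676))
3 side0 [619. 108.] [ 53. 100.] (array([ 6.19021337e+02,  1.06453171e+02, -3.53590505e-01]), np.float64(2.678022625736403))
board [[ 561. -481.]
 [ 424. -478.]
 [ 431. -228.]
 [ 566. -232.]] [[ 429. -234.]
 [ 567. -238.]]
pan [[594. 287.]
 [457. 265.]
 [437. 403.]
 [573. 423.]]
box1 [[ 667. -141.]
 [ 572. -146.]
 [ 571. -110.]] [[ 571. -116.]
 [ 663. -114.]
 [ 665. -149.]
 [ 572. -149.]]
box2 [[ 731. -224.]
 [ 643. -257.]
 [ 630. -226.]
 [ 719. -193.]]
box3 [[ 830. -154.]
 [ 734. -140.]]
jar lid (array([444.6280353 , 126.39568918]), np.float64(0.43276643339045706)) (array([446.13434703, 121.60657088]), np.float64(0.9598129752403848))
tape (array([446.87087022,  -0.53558349]), np.float64(2.587149632854567)) (array([443.99396027, -13.2523834 ]), np.float64(2.0006752038793376))
```

>>> jog_arm:
  targets:
    - [33,-14,0,0,0,0.025,85]
    - [33,-14,0,0,0,0.025,85]
    - [33,-14,0,0,0,0.025,85]
    - [33,-14,0,0,0,0.025,85]
    - [33,-14,0,0,0,0.025,85]
    - [33,-14,0,0,0,0.025,85]
    - [33,-14,0,0,0,0.025,85]
    - [33,-14,0,0,0,0.025,85]
    - [33,-14,0,0,0,0.025,85]
    - [33,-14,0,0,0,0.025,85]

```text
time: 0.98
tcp_pos: [438.3, -323.5, 231.2]
eef_rot: [-3.142, 0.0, -0.0]
ft_force: [0.5, -0.8, 0.3]
finger_gap: 0.994
```

```bash
cat >> h.py <<'E'
from scipy.spatial.transform import Rotation as Ro
def wsave(f):
    st=state(); s=snapshot('wrist'); cv2.imwrite('pics/'+f+'.png',s['color'][:,:,::-1])
    d={k:v for k,v in s.items() if k!='color'}
    np.savez('pics/'+f+'.npz',p=st['tcp_pos'],r=st['eef_rot'],**d); print(st['time'],st['tcp_pos'].round(1),st['eef_rot'].round(4),np.abs(st['dq']).max().round(4))
def wb(f,px,z):
    s=np.load('pics/'+f+'.npz'); px=np.atleast_2d(px).astype(float)
    R=Ro.from_euler('xyz',s['r']).as_matrix(); T=s['T_tool_cam']
    c=s['p']+R@T[:3,3]; d=np.c_[(px[:,0]-s['cx'])/s['fx'],(px[:,1]-s['cy'])/s['fy'],np.ones(len(px))]@(R@T[:3,:3]).T
    return (c+d*((z-c[2])/d[:,2])[:,None])[:,:2]
E
python3 - <<'E'
from h import *
wsave('w1')
E
```

```text
0.9833 [ 438.3 -323.5  231.2] [-3.1415e+00  2.0000e-04 -2.0000e-04] 1.0003
```

View pics/w1.png

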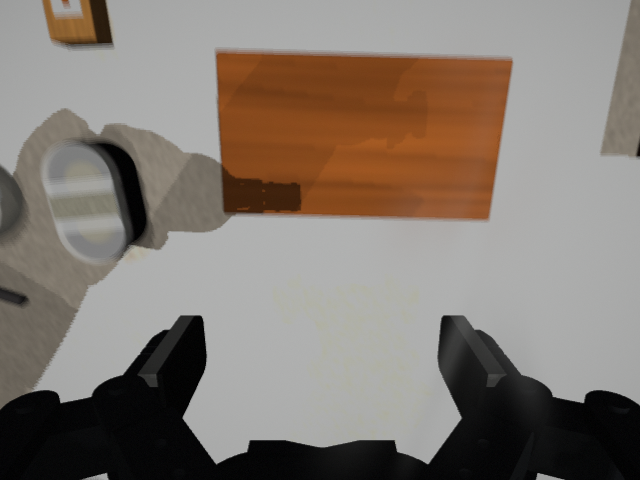

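>>> jog_arm:
  targets:
    - [0,-30,0,0,0,0,85]
    - [0,0,0,0,0,0,85]
    - [0,0,0,0,0,0,85]
    - [0,0,0,0,0,0,85]

```text
time: 1.37
tcp_pos: [436.9, -295.0, 231.2]
eef_rot: [3.141, 0.0, 0.001]
ft_force: [-0.3, 0.7, -1.5]
finger_gap: 0.995
```

```bash
python3 - <<'E'
from h import *
wsave('w2')
crop('w2',0,0,320,240,3,'w2a'); crop('w2',180,20,340,220,2,'w2b')
E
```

```text
1.3667 [ 436.9 -295.   231.2] [3.1413e+00 1.0000e-04 1.2000e-03] 0.0183
```

View pics/w2.png

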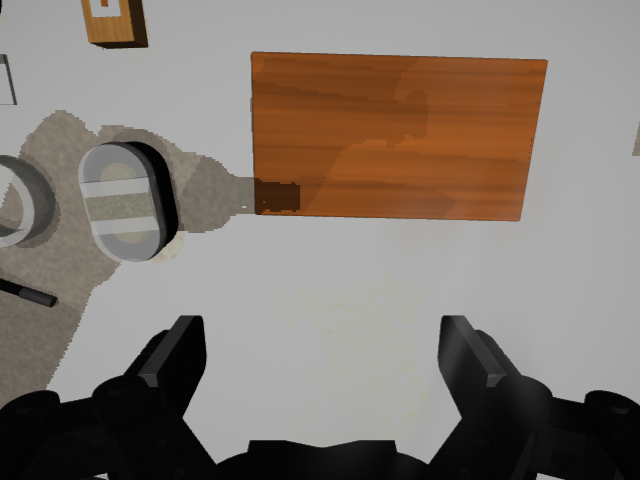

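View pics/w2b.png

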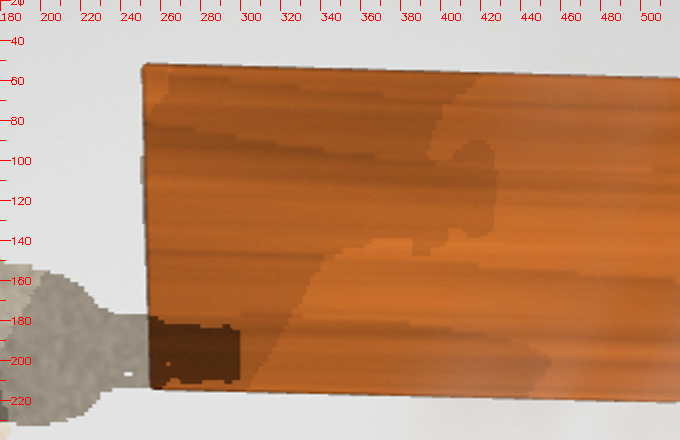

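```bash
python3 - <<'E'
from h import *
P=wb('w2',[(251.5,52.5),(547,60),(520.5,220.5),(255.5,214)],6); print(P.round(1),P.mean(0))
print('tub1',[ (np.round(c,1),np.round(s,1),a) for c,s,a in [cv2.minAreaRect(wb('w2',[(79,190),(82,160),(90,147),(110,142),(130,144),(147,155),(165,230),(160,250),(145,260),(120,261),(98,240)],46).astype(np.float32))]])
E
```

```text
[[ 566.7 -237. ]
 [ 561.2 -483.3]
 [ 423.6 -481.4]
 [ 429.5 -233.8]] [ 495.28619319 -358.8754588 ]
tub1 [(array([ 446.6, -130.2]), array([99.5, 61.9]), 6.743825435638428)]
```

>>> jog_arm:
  targets:
    - [13,-36,0,0,0,0,85]
    - [13,-36,0,0,0,0,85]
    - [13,-36,0,0,0,0,85]
    - [13,-36,0,0,0,0,85]
    - [13,-36,0,0,0,0,85]
    - [13,-36,0,0,0,0,85]
    - [13,-36,0,0,0,0,85]
    - [13,-36,0,0,0,0,85]
    - [13,-36,0,0,0,0,85]
    - [0,0,0,0,0,0,85]

```text
time: 2.25
tcp_pos: [556.0, 18.0, 230.6]
eef_rot: [-3.129, -0.0, 0.027]
ft_force: [-0.6, -0.5, -0.1]
finger_gap: 0.995
```

>>> jog_arm:
  targets:
    - [0,0,0,0,0,0,85]
    - [0,0,0,0,0,0,85]

```text
time: 2.42
tcp_pos: [553.9, 14.1, 231.1]
eef_rot: [-3.131, 0.001, 0.021]
ft_force: [0.9, -0.9, 0.1]
finger_gap: 0.997
```

```bash
python3 - <<'E'
from h import *
wsave('w3')
E
```

```text
2.4167 [553.9  14.1 231.1] [-3.1312e+00  6.0000e-04  2.1200e-02] 0.016
```

View pics/w3.png

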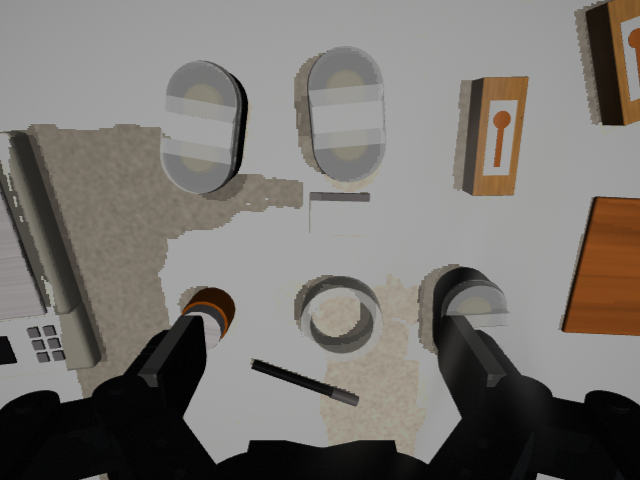

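```bash
python3 - <<'E'
from h import *
crop('w3',150,40,260,160,3,'w3a'); crop('w3',440,60,110,150,4,'w3b')
E
```

```text
(no output)
```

View pics/w3a.png

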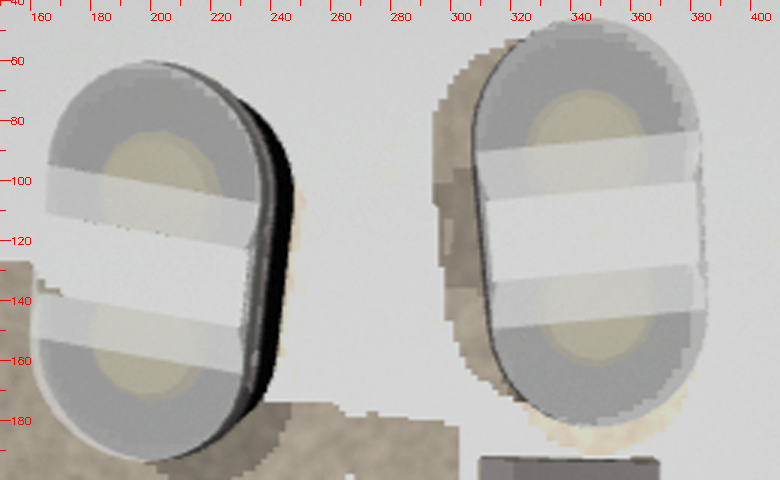

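View pics/w3b.png

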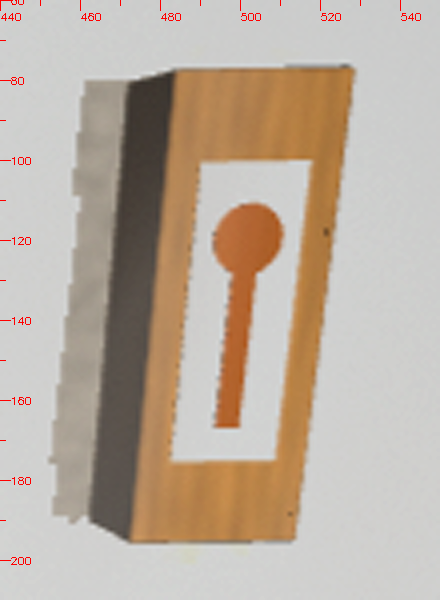

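```bash
python3 - <<'E'
from h import *
A=lambda l,k,ox,oy:np.array(l,float)/k+[ox,oy]
t3=A([(50,165),(65,110),(100,75),(155,60),(195,70),(235,105),(258,150),(262,195),(248,240),(242,375),(225,415),(190,450),(150,460),(110,455),(70,425),(40,380),(33,330),(47,200)],3,150,40)
t2=A([(475,150),(478,115),(500,70),(540,32),(590,20),(640,30),(680,70),(697,110),(700,160),(706,290),(700,345),(670,395),(630,420),(590,425),(545,410),(515,375),(493,325),(480,200)],3,150,40)
for n,t in(('t3',t3),('t2',t2)):
    P=wb('w3',t,46); print(n,cv2.minAreaRect(P.astype(np.float32)),stad(P,[*P.mean(0),0]))
P=wb('w3',A([(177,70),(353,68),(296,540),(131,541)],4,440,60),28); print(P.round(1),P.mean(0),np.arctan2(*(P[0]-P[3])[::-1]),np.arctan2(*(P[1]-P[2])[::-1]))
print('jar',wb('w3',[(208,345),(235,305)],0))
E
```

```text
t3 ((620.73095703125, 113.52687072753906), (55.93684005737305, 100.96332550048828), 81.0094223022461) (array([ 6.20726005e+02,  1.13502298e+02, -1.64521201e-01]), np.float64(2.248700136973209))
t2 ((632.51953125, -2.950103759765625), (98.912841796875, 56.449371337890625), 6.990689277648926) (array([ 6.32497340e+02, -3.19773164e+00,  9.55445695e-02]), np.float64(2.1323674903283014))
[[ 664.8 -110.4]
 [ 665.9 -144.9]
 [ 572.1 -148.8]
 [ 571.  -113.6]] [ 618.45129113 -129.4288031 ] 0.03489236312178939 0.04215899900543176
jar [[401.23353571 132.66091527]
 [448.29237853 102.18410823]]
```

>>> jog_arm:
  targets:
    - [12,-20.8,0,-0.01,0,0.037,85]
    - [12,-20.8,0,0,0,0.037,85]
    - [12,-20.8,0,0,0,0.037,85]
    - [12,-20.8,0,0,0,0.037,85]
    - [12,-20.8,20,0,0,0.037,85]
    - [0,0,40,0,0,0,85]
    - [0,0,40,0,0,0,85]
    - [0,0,20,0,0,0,85]
    - [0,0,0,0,0,0,85]
    - [0,0,0,0,0,0,85]

```text
time: 3.3
tcp_pos: [611.5, 26.0, 114.8]
eef_rot: [-3.062, 0.01, 0.005]
ft_force: [-0.4, 0.4, -0.2]
finger_gap: 0.992
```

```bash
python3 - <<'E'
from h import *
s=state(); print(s['qpos'].round(3),s['dq'].round(3),s['tcp_pos'],s['eef_rot'])
E
```

```text
[ 0.004  0.319 -0.055  1.207  0.08   3.141] [ 0.007 -0.028  0.067  0.014  0.002  0.001] [611.52941071  25.98077653 114.78261151] [-3.06154565  0.00960137  0.00489959]
```

>>> jog_arm:
  targets:
    - [0,0,0,0,0,-0.1,85]
    - [0,0,0,-0.08,0.01,0,85]
    - [0,0,0,0,0,-0.125,85]
    - [0,0,0,0,0,-0.125,85]
    - [0,0,0,0,0,-0.125,85]
    - [0,0,0,0,0,-0.125,85]
    - [0,0,0,0,0,-0.125,85]
    - [0,0,0,0,0,-0.125,85]
    - [0,0,0,0,0,-0.125,85]
    - [0,0,0,0,0,-0.125,85]

```text
time: 4.13
tcp_pos: [614.1, 26.7, 118.8]
eef_rot: [3.128, -0.008, 1.111]
ft_force: [0.4, -0.8, 0.4]
finger_gap: 0.995
```

>>> jog_arm:
  targets:
    - [0,0,0,0,0,-0.125,85]
    - [0,0,0,0,0,-0.125,85]
    - [0,0,0,0,0,-0.125,85]
    - [0,0,0,0,0,-0.125,85]
    - [0,0,0,0,0,-0.125,85]
    - [0,0,0,0,0,-0.125,85]
    - [0,0,0,0,0,-0.125,85]
    - [0,0,0,0,0,-0.125,85]
    - [0,0,0,0,0,-0.125,85]
    - [0,0,0,0,0,-0.125,85]

```text
time: 4.97
tcp_pos: [614.1, 26.7, 118.8]
eef_rot: [3.129, 0.01, 2.361]
ft_force: [0.3, 0.3, -1.2]
finger_gap: 1.001
```

>>> jog_arm:
  targets:
    - [0,0,0,0,0,-0.125,85]
    - [0,0,0,0,0,-0.125,85]
    - [0,0,0,0,0,-0.125,85]
    - [0,0,0,0,0,-0.125,85]
    - [0,0,0,0,0,0,85]
    - [0,0,0,0,0,0,85]

```text
time: 5.47
tcp_pos: [613.7, 26.9, 117.8]
eef_rot: [3.136, 0.013, 2.852]
ft_force: [0.2, 1.0, -0.2]
finger_gap: 0.991
```

```bash
python3 - <<'E'
from h import *
s=state(); print(s['qpos'].round(3),s['tcp_pos'],s['eef_rot'])
E
```

```text
[ 4.300e-02  3.030e-01 -6.800e-02  1.185e+00  1.000e-03  3.330e-01] [613.69663276  26.87717505 117.75982294] [3.13578141 0.01325521 2.85194863]
```

```bash
cat >> h.py <<'E'
def goto(x,y,z,yaw):
    s=state(); R=Ro.from_euler('xyz',s['eef_rot']); G=Ro.from_euler('xyz',[np.pi,0,yaw])
    d=np.array([x,y,z])-s['tcp_pos']
    print('t',round(float(s['time']),2),'at',s['tcp_pos'].round(1),s['eef_rot'].round(3),'gap',s['finger_gap'].round(3),'F',s['ft_force'].round(2),'q1,q6',s['qpos'][[0,5]].round(2))
    print(' turn',(R.inv()*G).as_rotvec().round(4),'shift cur',(R.inv().apply(d)).round(1),'shift after turn',G.inv().apply(d).round(1))
E
python3 -c "
from h import *
goto(620.7,113.5,117,2.977)"
```

```text
Traceback (most recent call last):
  File "h.py", line 47, in goto
    print('t',round(float(s['time']),2),'at',s['tcp_pos'].round(1),s['eef_rot'].round(3),'gap',s['finger_gap'].round(3),'F',s['ft_force'].round(2),'q1,q6',s['qpos'][[0,5]].round(2))
                                                                                               ^^^^^^^^^^^^^^^^^^^^^
AttributeError: 'float' object has no attribute 'round'
```

```bash
sed -i "s/s\['finger_gap'\].round(3)/round(s['finger_gap'],3)/" h.py
python3 -c "
from h import *
goto(620.7,113.5,117,2.977)"
```

```text
t 5.47 at [613.7  26.9 117.8] [3.136 0.013 2.852] gap 0.991 F [ 0.18  0.96 -0.17] q1,q6 [0.04 0.33]
 turn [ 0.005   0.0136 -0.125 ] shift cur [18. 85.  1.] shift after turn [ 7.3 86.6  0.8]
```

>>> jog_arm:
  targets:
    - [0,0,0,0.005,0.0136,-0.1245,85]
    - [1.8,21.6,0,0,0,0,85]
    - [1.8,21.6,0,0,0,0,85]
    - [1.8,21.6,0,0,0,0,85]
    - [1.8,21.6,0,0,0,0,85]
    - [0,0,10,0,0,0,85]
    - [0,0,0,0,0,0,85]

```text
time: 6.05
tcp_pos: [619.1, 114.5, 104.5]
eef_rot: [-3.14, -0.004, 2.979]
ft_force: [-0.7, -0.1, -0.3]
finger_gap: 0.994
```

```bash
python3 -c "
from h import *
goto(620.7,113.5,6,2.977)
wsave('w4')"
```

```text
t 6.05 at [619.1 114.5 104.5] [-3.14  -0.004  2.979] gap 0.994 F [-0.7  -0.1  -0.26] q1,q6 [0.18 0.34]
 turn [-0.0012 -0.0041  0.0025] shift cur [-2.2 -0.6 98.5] shift after turn [-1.8 -0.7 98.5]
6.05 [619.1 114.5 104.5] [-3.1404 -0.0041  2.9795] 0.0289
```

View pics/w4.png

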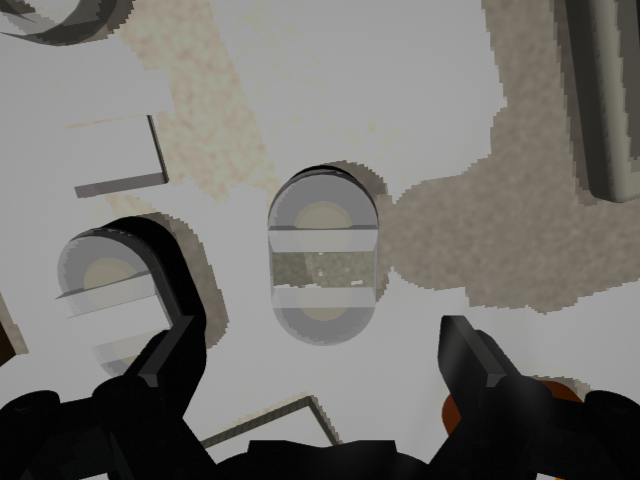

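Tub 3's lid is centred at (323,257), midway between the fingers and parallel to them, so I'll descend and grip.

>>> jog_arm:
  targets:
    - [-1.8,-0.7,25,0,0,0,85]
    - [0,0,30,0,0,0,85]
    - [0,0,25,0,0,0,85]
    - [0,0,17,0,0,0,85]
    - [0,0,0,0,0,0,85]
    - [0,0,0,0,0,0,50]
    - [0,0,0,0,0,0,50]
    - [0,0,0,0,0,0,50]
    - [0,0,0,0,0,0,50]
  squeeze: 35

```text
time: 6.85
tcp_pos: [622.2, 113.1, 10.5]
eef_rot: [3.141, -0.0, 2.98]
ft_force: [0.5, 0.7, 6.0]
finger_gap: 0.695
```

```bash
python3 -c "
from h import *
goto(620.7,113.5,6,2.977)"
```

```text
t 6.85 at [622.2 113.1  10.5] [ 3.141 -0.     2.98 ] gap 0.695 F [0.51 0.69 5.98] q1,q6 [0.18 0.34]
 turn [ 0.0009 -0.0001  0.003 ] shift cur [1.5 0.1 4.5] shift after turn [1.5 0.1 4.5]
```

>>> jog_arm:
  targets:
    - [0,0,-20,0,0,0,50]
    - [0,0,-20,0,0,0,50]
    - [0,0,0,0,0,0,50]
    - [0,0,0,0,0,0,50]
    - [0,0,0,0,0,0,50]

```text
time: 7.27
tcp_pos: [620.1, 112.6, 47.0]
eef_rot: [-3.14, -0.005, 2.98]
ft_force: [-1.0, -0.8, -5.6]
finger_gap: 0.7
```

>>> jog_arm:
  targets:
    - [0,0,0,0,0,0,50]

```text
time: 7.35
tcp_pos: [619.6, 112.6, 46.4]
eef_rot: [-3.14, -0.006, 2.981]
ft_force: [-0.1, -0.9, -5.6]
finger_gap: 0.698
```

>>> jog_arm:
  targets:
    - [0,0,0,0,0,0,50]

```text
time: 7.43
tcp_pos: [619.7, 112.7, 46.5]
eef_rot: [-3.14, -0.006, 2.981]
ft_force: [0.5, -0.5, -4.5]
finger_gap: 0.698
```

>>> jog_arm:
  targets:
    - [0,0,-30,0,0,0,50]
    - [8,18,-30,0,0,-0.052,50]
    - [8,18,-25,0,0,-0.052,50]
    - [8,18,-20,0,0,-0.052,50]
    - [8,18,0,0,0,-0.052,50]
    - [8,18,0,0,0,-0.052,50]
    - [8,18,0,0,0,-0.05,50]
    - [0,0,0,0,0,0,50]
    - [0,0,0,0,0,0,50]
    - [0,0,0,0,0,0,50]

```text
time: 8.27
tcp_pos: [576.4, 221.6, 152.5]
eef_rot: [-3.141, -0.005, -2.993]
ft_force: [0.6, -0.3, -4.0]
finger_gap: 0.698
```

```bash
python3 -c "
from h import *
goto(515,344,60,3.29)
wsave('w5')"
```

```text
t 8.27 at [576.4 221.6 152.5] [-3.141 -0.005 -2.993] gap 0.698 F [ 0.61 -0.29 -3.98] q1,q6 [0.37 0.22]
 turn [-0.0003 -0.0048  0.0003] shift cur [ 42.2 130.2  92.7] shift after turn [ 42.7 130.1  92.5]
8.2667 [576.4 221.6 152.5] [-3.1413 -0.0048 -2.9929] 0.0158
```

View pics/w5.png

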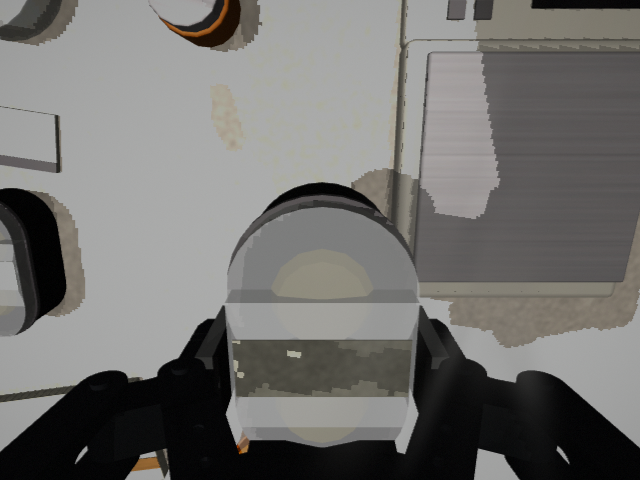

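```bash
python3 -c "
from h import *
P=wb('w5',[(429,52),(414,282),(624,281)],48);print(P, np.linalg.norm(P[0]-P[1]),np.linalg.norm(P[1]-P[2]),(P[0]+P[2])/2,np.arctan2(*(P[1]-P[0])[::-1]))
c=(P[0]+P[2])/2
print('tub in hand',wb('w5',[(228,300),(419,300)],188))
goto(c[0],c[1],120,3.29)"
```

```text
[[457.41312141 263.62240455]
 [593.87043851 284.91548941]
 [572.77318807 421.44123462]] 138.1086342447296 138.14620183604939 [515.09315474 342.53181959] 0.15479377975349673
tub in hand [[555.64215534 190.38600822]
 [547.5252239  244.77442545]]
t 8.32 at [576.6 221.3 152.6] [-3.141 -0.005 -2.993] gap 0.699 F [ 0.55 -0.62 -4.97] q1,q6 [0.37 0.22]
 turn [-0.0002 -0.0046 -0.0003] shift cur [ 42.8 129.   32.8] shift after turn [ 43.  129.   32.6]
```

>>> jog_arm:
  targets:
    - [9,26,0,0,0,0,50]
    - [9,26,0,0,0,0,50]
    - [9,26,0,0,0,0,50]
    - [9,26,10,0,0,0,50]
    - [7,25,20,0,0,0,50]
    - [0,0,30,0,-0.004,0,50]
    - [0,0,20,0,0,0,50]
    - [0,0,6,0,0,0,50]
    - [0,0,0,0,0,0,50]
    - [0,0,0,0,0,0,50]

```text
time: 9.15
tcp_pos: [515.4, 342.6, 68.0]
eef_rot: [3.141, 0.0, -2.994]
ft_force: [1.5, -0.4, -4.9]
finger_gap: 0.695
```

```bash
python3 -c "
from h import *
goto(515,343,59,3.29)"
```

```text
t 9.15 at [515.4 342.6  68. ] [ 3.141  0.    -2.994] gap 0.695 F [ 1.47 -0.44 -4.92] q1,q6 [0.59 0.44]
 turn [ 0.0004  0.0004 -0.0008] shift cur [0.4 0.5 9. ] shift after turn [0.4 0.5 9. ]
```

>>> jog_arm:
  targets:
    - [0,0,5,0,0,0,50]
    - [0,0,3,0,0,0,50]
    - [0,0,1,0,0,0,50]
    - [0,0,1,0,0,0,50]
    - [0,0,0,0,0,0,50]

```text
time: 9.57
tcp_pos: [515.3, 343.0, 58.5]
eef_rot: [3.141, 0.002, -2.993]
ft_force: [-0.4, -1.5, 0.2]
finger_gap: 0.695
```

>>> jog_arm:
  targets:
    - [0,0,0,0,0,0,66]
    - [0,0,0,0,0,0,85]
    - [0,0,0,0,0,0,85]
    - [0,0,-15,0,0,0,85]
    - [0,0,-30,0,0,0,85]
    - [0,0,-40,0,0,0,85]
    - [0,0,-30,0,0,0,85]
    - [0,0,0,0,0,0,85]
    - [0,0,0,0,0,0,85]

```text
time: 10.32
tcp_pos: [516.0, 344.0, 175.2]
eef_rot: [3.139, 0.005, -2.992]
ft_force: [-1.2, -0.1, -1.8]
finger_gap: 0.996
```

```bash
python3 -c "
from h import *
goto(632.5,-3.1,120,3.25)
wsave('w6')"
```

```text
t 10.32 at [516.  344.  175.2] [ 3.139  0.005 -2.992] gap 0.996 F [-1.16 -0.05 -1.82] q1,q6 [0.59 0.44]
 turn [0.0029 0.005  0.0407] shift cur [ -63.4 -360.7   54.5] shift after turn [ -78.3 -357.7   55.2]
10.3167 [516.  344.  175.2] [ 3.1388  0.0051 -2.9925] 0.0677
```

View pics/w6.png

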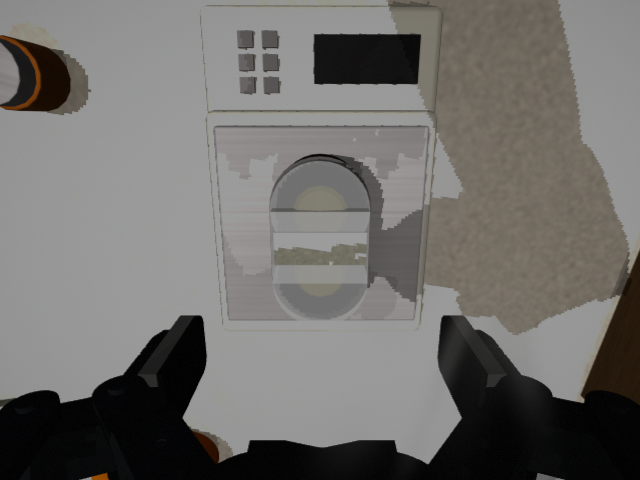

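```bash
python3 -c "
from h import *
P=wb('w6',[(215,126),(428,126),(415,320),(227,320)],48);print(P,P.mean(0))
Q=wb('w6',[(320,161),(321,320),(270.5,240),(370,240)],94);print(Q,Q[:2].mean(0),Q[2:].mean(0))"
```

```text
[[456.44861795 265.87151684]
 [436.2563796  400.46378953]
 [572.83302263 422.314465  ]
 [593.25756022 284.26849214]] [514.6988951  343.22956588]
[[463.64967788 334.70981603]
 [558.74103805 349.4803883 ]
 [512.18479024 313.09555064]
 [503.73771137 369.83137725]] [511.19535797 342.09510216] [507.9612508  341.46346395]
```

>>> jog_arm:
  targets:
    - [0,-10,-5,0.003,0.005,0.041,85]
    - [-8,-36,0,0,0,0,85]
    - [-8,-36,0,0,0,0,85]
    - [-8,-36,0,0,0,0,85]
    - [-8,-36,0,0,0,0,85]
    - [-8,-36,0,0,0,0,85]
    - [-8,-36,10,0,0,0,85]
    - [-8,-36,15,0,0,0,85]
    - [-8,-36,15,0,0,0,85]
    - [-8,-36,20,0,0,0,85]

```text
time: 11.2
tcp_pos: [622.3, 17.1, 116.6]
eef_rot: [-3.139, -0.005, -3.034]
ft_force: [0.7, 1.0, 0.4]
finger_gap: 0.995
```

>>> jog_arm:
  targets:
    - [-6,-23,0,0,0,0,85]
    - [0,0,0,0,0,0,85]
    - [0,0,0,0,0,0,85]

```text
time: 11.45
tcp_pos: [629.9, -4.7, 115.9]
eef_rot: [-3.14, -0.008, -3.036]
ft_force: [-0.3, 0.2, -0.5]
finger_gap: 0.992
```

```bash
python3 -c "
from h import *
goto(632.5,-3.1,8,3.25)
wsave('w7')"
```

```text
t 11.45 at [629.9  -4.7 115.9] [-3.14  -0.008 -3.036] gap 0.992 F [-0.27  0.24 -0.47] q1,q6 [-0.01 -0.11]
 turn [-0.002  -0.0083 -0.0031] shift cur [ -3.6   1.5 107.9] shift after turn [ -2.7   1.3 107.9]
11.45 [629.9  -4.7 115.9] [-3.1396 -0.0083 -3.0363] 0.0409
```

View pics/w7.png

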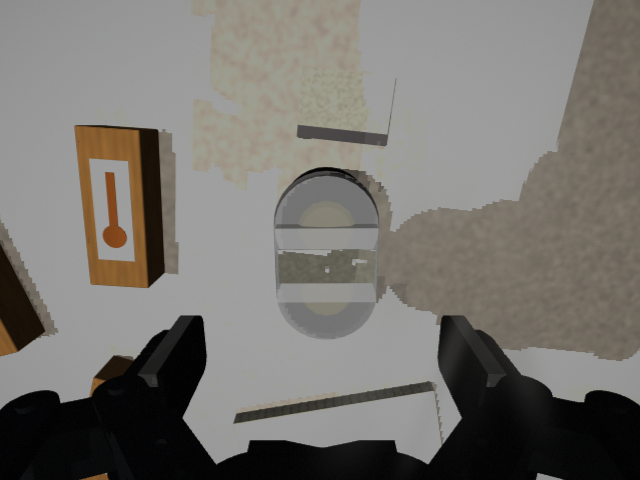

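```bash
python3 -c "
from h import *
Q=wb('w7',[(327,172),(327,339),(275,250),(379,250)],46);print(Q,Q[:2].mean(0),Q[2:].mean(0))"
```

```text
[[580.56748234  -7.94059978]
 [677.80940541   2.70028065]
 [625.97089059 -31.83923698]
 [619.93034631  25.22758934]] [629.18844387  -2.62015957] [622.95061845  -3.30582382]
```

>>> jog_arm:
  targets:
    - [-2,2,25,-0.002,-0.008,0,85]
    - [0,0,30,0,0,0,85]
    - [0,0,27,0,0,0,85]
    - [0,0,19,0,0,0,85]
    - [0,0,4,0,0,0,85]
    - [0,0,0,0,0,0,50]
    - [0,0,0,0,0,0,50]
    - [0,0,0,0,0,0,50]
    - [0,0,0,0,0,0,50]

```text
time: 12.25
tcp_pos: [633.7, -1.0, 14.9]
eef_rot: [-3.141, 0.006, -3.033]
ft_force: [1.1, -0.3, 0.6]
finger_gap: 0.693
```

```bash
python3 -c "
from h import *
goto(632.5,-3.1,8,3.25)"
```

```text
t 12.25 at [633.7  -1.   14.9] [-3.141  0.006 -3.033] gap 0.693 F [ 1.07 -0.33  0.62] q1,q6 [-0.   -0.11]
 turn [-0.0008  0.0059 -0.0001] shift cur [ 1.5 -2.   6.9] shift after turn [ 1.5 -2.   6.9]
```

>>> jog_arm:
  targets:
    - [0,0,-20,0,0,0,50]
    - [0,0,-30,0,0.006,0,50]
    - [0,0,-20,0,0,0,50]
    - [0,0,0,0,0,0,50]
    - [0,0,0,0,0,0,50]
    - [0,0,0,0,0,0,50]

```text
time: 12.75
tcp_pos: [632.3, -1.3, 82.7]
eef_rot: [-3.141, -0.003, -3.034]
ft_force: [-0.1, -0.3, -2.1]
finger_gap: 0.692
```

>>> jog_arm:
  targets:
    - [0,0,0,0,0,0,50]

```text
time: 12.83
tcp_pos: [631.7, -1.3, 81.7]
eef_rot: [-3.141, -0.005, -3.034]
ft_force: [0.3, 0.3, -2.8]
finger_gap: 0.694
```

>>> jog_arm:
  targets:
    - [0,0,0,0,0,0,50]

```text
time: 12.92
tcp_pos: [631.7, -1.3, 81.6]
eef_rot: [-3.141, -0.005, -3.034]
ft_force: [0.3, 0.2, -2.0]
finger_gap: 0.699
```

```bash
python3 -c "
from h import *
b=np.array([495.3,-358.9]);y=-0.022;r=np.array([-np.sin(y),np.cos(y)])
print('left',b+73.5*r,'right',b-73.5*r)
L=b+73.5*r
goto(b[0]-73.5*r[0]+3,b[1]-73.5*r[1],120,np.pi+y)
goto(L[0]+3,L[1],120,np.pi+y)"
```

```text
left [ 496.91686957 -285.41778628] right [ 493.68313043 -432.38221372]
t 12.92 at [631.7  -1.3  81.6] [-3.141 -0.005 -3.034] gap 0.699 F [ 0.35  0.18 -1.96] q1,q6 [-0.   -0.11]
 turn [-0.0008 -0.0052  0.1299] shift cur [ 180.8 -414.1  -37.3] shift after turn [ 125.5 -434.   -38.4]
t 12.92 at [631.7  -1.3  81.6] [-3.141 -0.005 -3.034] gap 0.699 F [ 0.35  0.18 -1.96] q1,q6 [-0.   -0.11]
 turn [-0.0008 -0.0052  0.1299] shift cur [ 161.8 -268.3  -37.4] shift after turn [ 125.5 -287.   -38.4]
```

>>> jog_arm:
  targets:
    - [0,0,-15,0,-0.005,0.1245,50]
    - [10,-33,-15,0,0,0.0055,50]
    - [10,-36,-8,0,0,0,50]
    - [10,-36,0,0,0,0,50]
    - [10,-36,0,0,0,0,50]
    - [10,-36,0,0,0,0,50]
    - [10,-36,0,0,0,0,50]
    - [10,-36,0,0,0,0,50]
    - [10,-36,0,0,0,0,50]
    - [10,-36,0,0,0,0,50]

```text
time: 13.75
tcp_pos: [534.5, -321.6, 120.1]
eef_rot: [3.141, 0.001, 3.12]
ft_force: [-0.3, 0.2, -3.5]
finger_gap: 0.694
```

>>> jog_arm:
  targets:
    - [10,-36,0,0,0,0,50]
    - [10,-36,0,0,0,0,50]
    - [10,-32,0,0,0,0,50]
    - [5,-9,0,0,0,0,50]
    - [0,0,0,0,0,0,50]
    - [0,0,0,0,0,0,50]

```text
time: 14.25
tcp_pos: [497.6, -432.3, 120.0]
eef_rot: [3.141, 0.001, 3.118]
ft_force: [0.4, 1.1, -1.9]
finger_gap: 0.696
```

```bash
python3 -c "
from h import *
goto(496.7,-432.4,22,np.pi-.022)
wsave('w8')"
```

```text
t 14.25 at [ 497.6 -432.3  120. ] [3.141e+00 1.000e-03 3.118e+00] gap 0.696 F [ 0.43  1.14 -1.91] q1,q6 [-0.72 -0.69]
 turn [ 0.001   0.0011 -0.0014] shift cur [ 1.  -0.2 98. ] shift after turn [ 0.9 -0.1 98. ]
14.25 [ 497.6 -432.3  120. ] [3.1406e+00 1.1000e-03 3.1182e+00] 0.0332
```

View pics/w8.png

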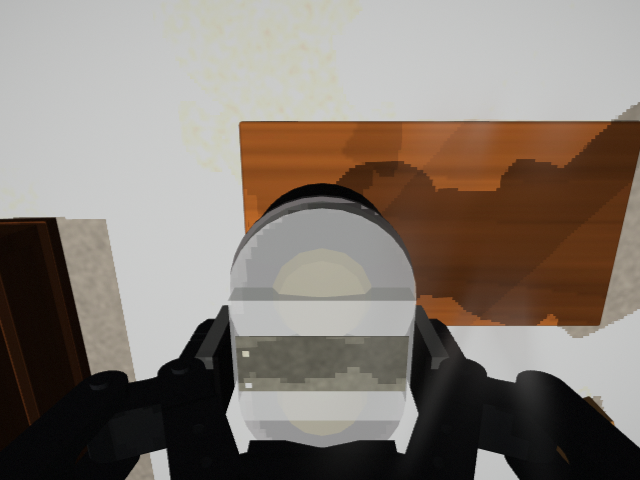

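```bash
python3 -c "
from h import *
P=wb('w8',[(240,122),(640,122),(604,325),(420,325)],6);print(P,(P[0]+P[2])/2)"
```

```text
[[ 423.04597707 -480.53600619]
 [ 428.76432703 -237.65100669]
 [ 566.65142617 -234.05706287]
 [ 563.41476564 -364.62272229]] [ 494.84870162 -357.29653453]
```

>>> jog_arm:
  targets:
    - [1,0,30,0,0,0,50]
    - [0,0,35,0,0,0,50]
    - [0,0,20,0,0,0,50]
    - [0,0,8,0,0,0,50]
    - [0,0,2,0,0,0,50]
    - [0,0,0,0,0,0,50]

```text
time: 14.8
tcp_pos: [498.1, -431.6, 26.5]
eef_rot: [-3.141, 0.002, 3.121]
ft_force: [-0.4, 0.4, -1.7]
finger_gap: 0.695
```

>>> jog_arm:
  targets:
    - [1,0,3,0,0,0,50]
    - [0,0,2,0,0,0,50]
    - [0,0,1,0,0,0,50]
    - [0,0,0,0,0,0,50]

```text
time: 15.13
tcp_pos: [496.8, -432.8, 20.9]
eef_rot: [-3.14, 0.003, 3.119]
ft_force: [0.6, -0.2, -0.8]
finger_gap: 0.695
```

>>> jog_arm:
  targets:
    - [0,0,0.5,0,0,0,50]
    - [0,0,0,0,0,0,66]
    - [0,0,0,0,0,0,85]
    - [0,0,0,0,0,0,85]
    - [0,0,-15,0,0,0,85]
    - [0,0,-30,0,0,0,85]
    - [0,0,-30,0,0,0,85]
    - [0,0,-30,0,0,0,85]
    - [0,0,0,0,0,0,85]
    - [0,0,0,0,0,0,85]

```text
time: 15.97
tcp_pos: [497.3, -433.4, 127.2]
eef_rot: [-3.138, 0.006, 3.119]
ft_force: [0.5, 1.0, -1.0]
finger_gap: 0.996
```

```bash
python3 -c "
from h import *
goto(446,-128,120,3.15)
wsave('w9')"
```

```text
t 15.97 at [ 497.3 -433.4  127.2] [-3.138  0.006  3.119] gap 0.996 F [ 0.49  1.02 -1.01] q1,q6 [-0.72 -0.7 ]
 turn [-0.0039  0.0059 -0.0305] shift cur [ 58.1 304.2   5.7] shift after turn [ 48.7 305.8   7.2]
15.9667 [ 497.3 -433.4  127.2] [-3.1378  0.006   3.1195] 0.0615
```

View pics/w9.png

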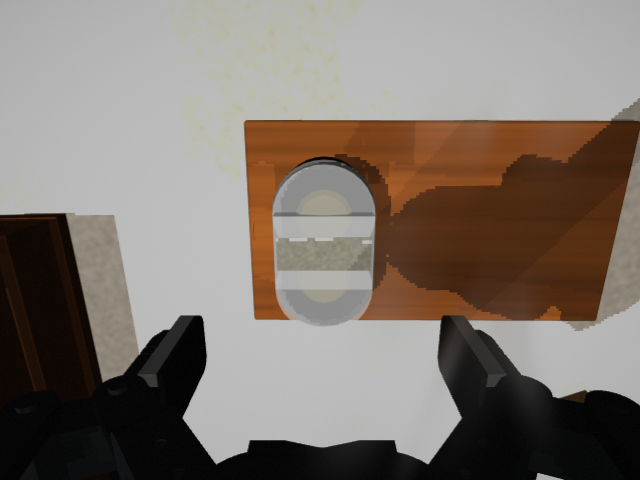

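>>> jog_arm:
  targets:
    - [5,34,0,-0.004,0.006,0,85]
    - [5,34,0,0,0,0,85]
    - [5,34,0,0,0,0,85]
    - [5,34,0,0,0,0,85]
    - [5,34,0,0,0,0,85]
    - [5,34,0,0,0,0,85]
    - [5,34,0,0,0,0,85]
    - [5,34,0,0,0,0,85]
    - [4,32,0,0,0,0,85]
    - [0,0,0,0,0,0,85]

```text
time: 16.85
tcp_pos: [456.8, -122.9, 124.1]
eef_rot: [3.136, -0.007, 3.124]
ft_force: [-0.3, 0.1, -0.8]
finger_gap: 0.995
```

>>> jog_arm:
  targets:
    - [0,0,0,0,0,0,85]
    - [0,0,0,0,0,0,85]

```text
time: 17.02
tcp_pos: [458.6, -127.4, 124.7]
eef_rot: [3.138, -0.005, 3.12]
ft_force: [-0.5, -0.7, -0.1]
finger_gap: 0.997
```

```bash
python3 -c "
from h import *
wsave('w10');crop('w10',220,130,220,230,3,'w10a')"
```

```text
17.0167 [ 458.6 -127.4  124.7] [ 3.1383 -0.005   3.1202] 0.0236
```

View pics/w10.png

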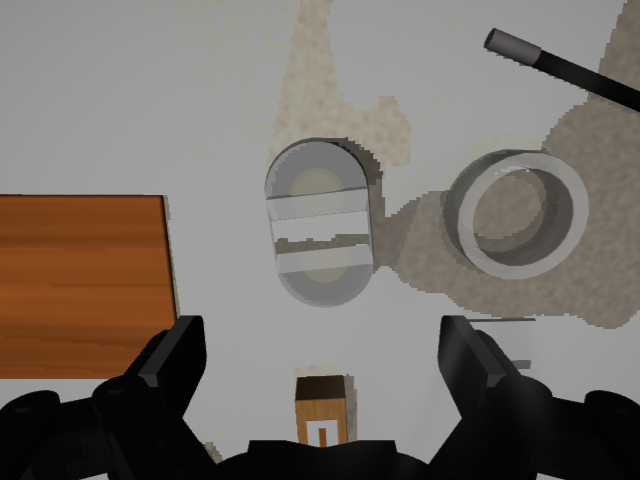

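View pics/w10a.png

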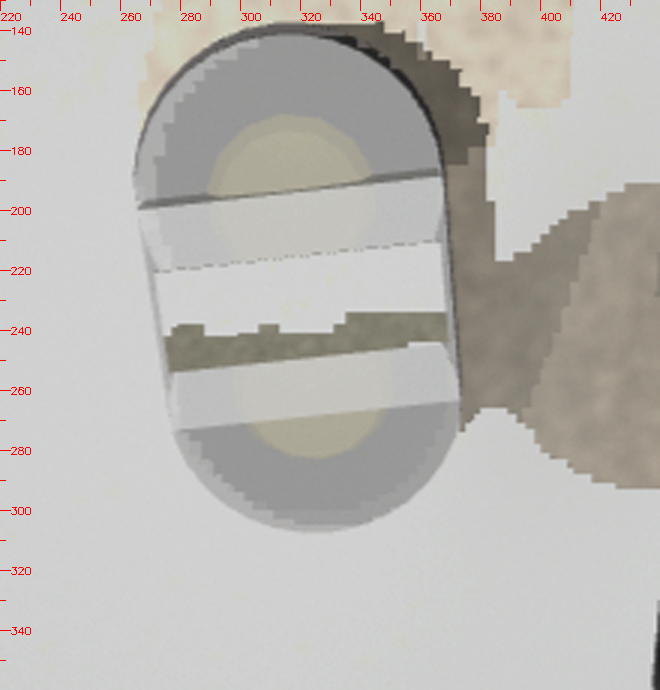

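```bash
python3 -c "
from h import *
p=np.array([(135,175),(160,105),(200,60),(250,35),(300,33),(350,42),(400,80),(435,140),(445,190),(458,395),(440,450),(400,500),(350,525),(300,530),(250,512),(205,475),(180,430),(165,355)])/3+[220,130]
P=wb('w10',p,46); print(cv2.minAreaRect(P.astype(np.float32)),stad(P,[*P.mean(0),0]))
Q=wb('w10',np.array([(140,207),(440,176),(180,430),(458,400)])/3+[220,130],46); print(np.arctan2(Q[1]-Q[0],1))
for a,b in((0,1),(2,3)): d=Q[b]-Q[a]; print(np.arctan2(-d[0],d[1]))
goto(446.5,-128.5,10,np.pi+.12)"
```

```text
((441.95391845703125, -127.46575927734375), (96.62266540527344, 56.03107452392578), 5.896438121795654) (array([ 4.43970292e+02, -1.26713763e+02,  2.07573819e-01]), np.float64(2.736861842538542))
[-1.35221943  1.55269766]
0.08130863847780265
0.0912041811951029
t 17.07 at [ 458.8 -127.9  124.9] [ 3.138 -0.005  3.119] gap 0.997 F [ 0.36 -0.06 -0.08] q1,q6 [-0.27 -0.25]
 turn [ 0.0035 -0.0045 -0.1424] shift cur [ 11.7  -1.2 114.9] shift after turn [ 12.2   0.9 114.9]
```

>>> jog_arm:
  targets:
    - [0,0,0,0.0035,-0.0045,-0.117,85]
    - [13.7,1.7,15,0,0,0,85]
    - [0,0,35,0,0,0,85]
    - [0,0,35,0,0,0,85]
    - [0,0,22,0,0,0,85]
    - [0,0,8,0,0,0,85]
    - [0,0,0,0,0,0,50]
    - [0,0,0,0,0,0,50]
    - [0,0,0,0,0,0,50]
    - [0,0,0,0,0,0,50]

```text
time: 17.9
tcp_pos: [446.5, -127.7, 12.1]
eef_rot: [-3.14, 0.003, -3.047]
ft_force: [-0.2, -0.3, -1.4]
finger_gap: 0.695
```

```bash
python3 -c "
from h import *
goto(445,-127.5,10,np.pi+.095)"
```

```text
t 17.9 at [ 446.5 -127.7   12.1] [-3.140e+00  3.000e-03 -3.047e+00] gap 0.695 F [-0.18 -0.35 -1.35] q1,q6 [-0.28 -0.37]
 turn [-0.0011  0.0034 -0.0004] shift cur [1.5 0.3 2.1] shift after turn [1.4 0.3 2.1]
```

>>> jog_arm:
  targets:
    - [0,0,-20,0,0,0,50]
    - [0,0,-35,0,0,0,50]
    - [0,0,-35,0,0,0,50]
    - [0,0,-15,0,0,0.1,50]
    - [0,0,0,0,0,0.017,50]
    - [0,0,0,0,0,0,50]
    - [0,0,0,0,0,0,50]

```text
time: 18.48
tcp_pos: [444.7, -127.0, 114.9]
eef_rot: [3.141, 0.0, 3.121]
ft_force: [-1.4, 0.0, -1.9]
finger_gap: 0.696
```

```bash
python3 -c "
from h import *
goto(498,-284.5,30,np.pi-.022)"
```

```text
t 18.48 at [ 444.7 -127.   114.9] [3.141 0.    3.121] gap 0.696 F [-1.38  0.03 -1.88] q1,q6 [-0.28 -0.26]
 turn [0.0002 0.0003 0.0018] shift cur [ -56.4 -156.5   84.9] shift after turn [ -56.8 -156.3   84.9]
```

Tubs 1 and 2 both read about 2 N, against about 5 N for the tub on the scale, so that one is confirmed as the heavy tub. Carrying tub 1 to the left slot.

>>> jog_arm:
  targets:
    - [-9.4,-26,0,0,0,0,50]
    - [-9.4,-26,0,0,0,0,50]
    - [-9.4,-26,0,0,0,0,50]
    - [-9.4,-26,0,0,0,0,50]
    - [-9.4,-26,10,0,0,0,50]
    - [-9.4,-26,20,0,0,0,50]
    - [0,0,30,0,0,0,50]
    - [0,0,21,0,0,0,50]
    - [0,0,5,0,0,0,50]
    - [0,0,0,0,0,0,50]

```text
time: 19.32
tcp_pos: [495.7, -283.0, 26.2]
eef_rot: [3.138, -0.005, 3.12]
ft_force: [-0.1, 0.8, -2.2]
finger_gap: 0.698
```

```bash
python3 -c "
from h import *
goto(498,-284.5,18.1,np.pi-.022)"
```

```text
t 19.32 at [ 495.7 -283.    26.2] [ 3.138 -0.005  3.12 ] gap 0.698 F [-0.12  0.83 -2.17] q1,q6 [-0.52 -0.5 ]
 turn [ 0.0033 -0.0051  0.0007] shift cur [-2.3 -1.5  8.1] shift after turn [-2.3 -1.5  8.1]
```

>>> jog_arm:
  targets:
    - [-2,-1.5,2,0.003,-0.005,0,50]
    - [0,0,3,0,0,0,50]
    - [0,0,2,0,0,0,50]
    - [0,0,1,0,0,0,50]
    - [0,0,0,0,0,0,50]

```text
time: 19.73
tcp_pos: [500.5, -285.8, 22.3]
eef_rot: [-3.138, 0.007, 3.12]
ft_force: [0.2, 0.3, -2.0]
finger_gap: 0.693
```

```bash
python3 -c "
from h import *
goto(498,-284.5,18.1,np.pi-.022)"
```

```text
t 19.73 at [ 500.5 -285.8   22.3] [-3.138  0.007  3.12 ] gap 0.693 F [ 0.17  0.28 -2.04] q1,q6 [-0.52 -0.5 ]
 turn [-0.0035  0.0069  0.0003] shift cur [2.5 1.3 4.2] shift after turn [2.5 1.3 4.2]
```

>>> jog_arm:
  targets:
    - [1.5,1,1,-0.002,0.003,0,50]
    - [0,0,1,0,0,0,50]
    - [0,0,1,0,0,0,50]
    - [0,0,0,0,0,0,50]
    - [0,0,0,0,0,0,50]

```text
time: 20.15
tcp_pos: [498.7, -284.8, 18.6]
eef_rot: [-3.141, 0.003, 3.12]
ft_force: [0.9, 0.2, -1.4]
finger_gap: 0.698
```

```bash
python3 -c "
from h import *
goto(498,-284.5,18.1,np.pi-.022)"
```

```text
t 20.15 at [ 498.7 -284.8   18.6] [-3.141e+00  3.000e-03  3.120e+00] gap 0.698 F [ 0.93  0.19 -1.43] q1,q6 [-0.52 -0.5 ]
 turn [-0.0009  0.003  -0.0001] shift cur [0.7 0.3 0.5] shift after turn [0.7 0.3 0.5]
```

>>> jog_arm:
  targets:
    - [0,0,0.8,0,0,0,50]
    - [0,0,0,0,0,0,50]
    - [0,0,0,0,0,0,66]
    - [0,0,0,0,0,0,85]
    - [0,0,0,0,0,0,85]
    - [0,0,-15,0,0,0,85]
    - [0,0,-35,0,0,0,85]
    - [0,0,-35,0,0,0,85]
    - [0,0,-40,0,0,0,85]
    - [0,-30,-40,0,0,0,85]

```text
time: 20.98
tcp_pos: [497.9, -307.2, 179.4]
eef_rot: [-3.141, 0.004, 3.123]
ft_force: [0.8, -1.0, -0.0]
finger_gap: 0.996
```

>>> jog_arm:
  targets:
    - [0,-30,0,0,0,0,85]
    - [0,0,0,0,0,0,85]
    - [0,0,0,0,0,0,85]

```text
time: 21.23
tcp_pos: [497.0, -340.8, 176.5]
eef_rot: [-3.14, 0.004, 3.118]
ft_force: [0.7, 0.9, -0.1]
finger_gap: 1.0
```

```bash
python3 -c "
from h import *
goto(445,123,120,np.pi+.2)
wsave('w11');crop('w11',220,100,260,190,3,'w11a')"
```

```text
t 21.23 at [ 497.  -340.8  176.5] [-3.14   0.004  3.118] gap 1.0 F [ 0.74  0.88 -0.07] q1,q6 [-0.6  -0.58]
 turn [-0.0017  0.0036 -0.224 ] shift cur [ 63.4 462.5  55.7] shift after turn [-41.2 464.9  56.5]
21.2333 [ 497.  -340.8  176.5] [-3.1403  0.0038  3.1176] 0.0458
```

View pics/w11.png

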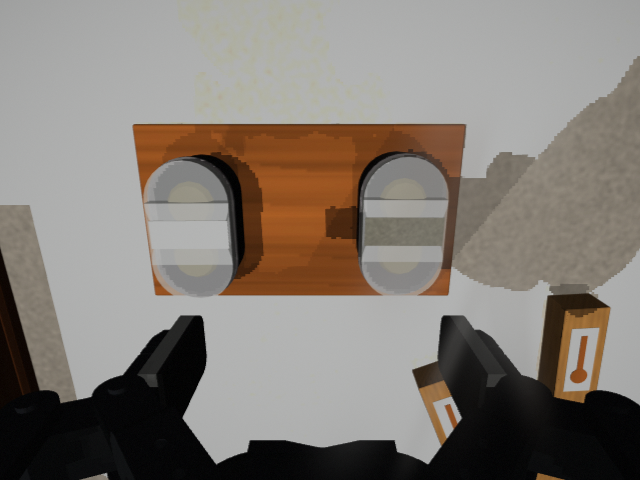

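View pics/w11a.png

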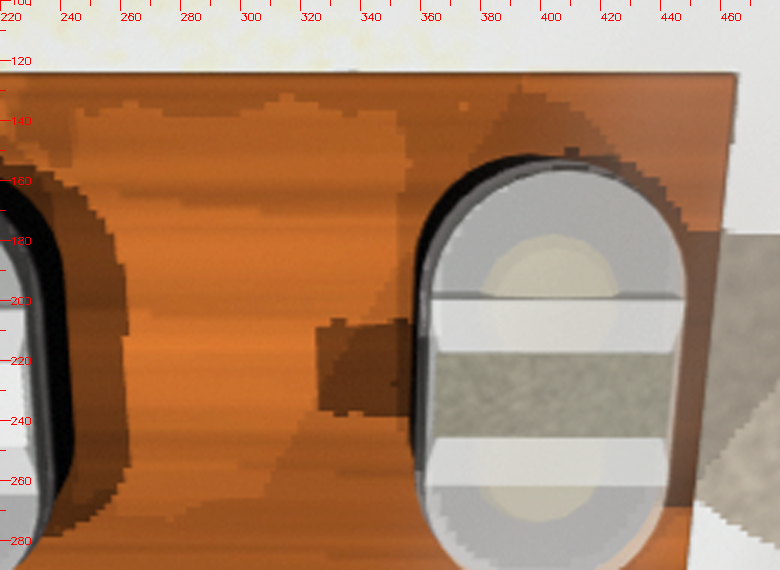

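```bash
python3 -c "
from h import *
B=wb('w11',[(134,124.5),(465.5,124.5),(448.5,295),(156,295)],6);print(B.round(1),B.mean(0))
for z,p in((52,[(188,158),(200,297),(146,225),(231,225)]),(52,[(406,156),(403,297),(363.5,225),(444.5,225)])):
  Q=wb('w11',p,z);print(Q.round(1),Q[:2].mean(0),Q[2:].mean(0),(Q[3]-Q[2])[1])
print(wb('w11',[(243.5,220),(357.5,220)],10))
"
```

```text
[[ 422.9 -478.9]
 [ 428.8 -233.1]
 [ 566.8 -236.1]
 [ 560.8 -483. ]] [ 494.81233431 -357.77186243]
[[ 444.3 -426.8]
 [ 542.6 -430.3]
 [ 488.2 -460.9]
 [ 489.6 -403.1]] [ 493.42555857 -428.56327927] [ 488.94794984 -432.00311406] 57.861033087828844
[[ 446.4 -285.7]
 [ 546.1 -284. ]
 [ 491.8 -312.9]
 [ 493.2 -257.7]] [ 496.26297472 -284.87989347] [ 492.4932269  -285.30530711] 55.140477173471936
[[ 496.58561289 -402.91360411]
 [ 498.74931198 -313.38139178]]
```

>>> jog_arm:
  targets:
    - [0,0,0,0,0,0.1208,85]
    - [0,0,0,0,0,0.1208,85]
    - [0,0,0,0,0,0.1208,85]
    - [0,0,0,0,0,0.1208,85]
    - [0,0,0,0,0,0.1208,85]
    - [0,0,0,0,0,0.1208,85]
    - [0,0,0,0,0,0.1208,85]
    - [0,0,0,0,0,0.1208,85]
    - [0,0,0,0,0,0.1208,85]
    - [0,0,0,0,0,0.1208,85]

```text
time: 22.12
tcp_pos: [496.6, -338.1, 175.2]
eef_rot: [3.14, -0.0, 1.907]
ft_force: [0.1, -0.4, -0.3]
finger_gap: 0.994
```

>>> jog_arm:
  targets:
    - [0,0,0,0,0,0.1208,85]
    - [0,0,0,0,0,0.1208,85]
    - [0,0,0,0,0,0.1208,85]
    - [0,0,0,0,0,0,85]
    - [0,0,0,0,0,0,85]

```text
time: 22.53
tcp_pos: [496.8, -338.5, 175.5]
eef_rot: [3.14, -0.0, 1.553]
ft_force: [0.1, 0.5, -0.6]
finger_gap: 0.994
```

```bash
python3 -c "
from h import *
goto(445,124,150,np.pi/2-.022)"
```

```text
t 22.53 at [ 496.8 -338.5  175.5] [ 3.14  -0.     1.553] gap 0.994 F [ 0.11  0.46 -0.6 ] q1,q6 [-0.6   0.99]
 turn [ 0.0018 -0.0001  0.0046] shift cur [461.6 -59.8  25.4] shift after turn [461.3 -61.9  25.5]
```

>>> jog_arm:
  targets:
    - [30,-4,0,0,0,0,85]
    - [38,-5,0,0,0,0,85]
    - [38,-5,0,0,0,0,85]
    - [38,-5,0,0,0,0,85]
    - [38,-5,0,0,0,0,85]
    - [38,-5,0,0,0,0,85]
    - [38,-5,0,0,0,0,85]
    - [38,-5,0,0,0,0,85]
    - [38,-5,0,0,0,0,85]
    - [38,-5,0,0,0,0,85]

```text
time: 23.37
tcp_pos: [455.0, 35.3, 175.6]
eef_rot: [3.139, 0.001, 1.553]
ft_force: [1.4, 0.3, -0.6]
finger_gap: 0.996
```

>>> jog_arm:
  targets:
    - [38,-5,0,0,0,0,85]
    - [35,-5,0,0,0,0,85]
    - [16,-3,0,0,0,0,85]
    - [0,0,0,0,0,0,85]
    - [0,0,0,0,0,0,85]
    - [0,0,0,0,0,0,85]

```text
time: 23.87
tcp_pos: [444.8, 122.2, 175.4]
eef_rot: [3.139, 0.001, 1.551]
ft_force: [0.0, 0.5, 0.3]
finger_gap: 0.995
```

```bash
python3 -c "
from h import *
goto(445,124,150,np.pi/2-.022)
wsave('w12');crop('w12',230,130,200,200,3,'w12a')"
```

```text
t 23.87 at [444.8 122.2 175.4] [3.139e+00 1.000e-03 1.551e+00] gap 0.995 F [0.05 0.46 0.31] q1,q6 [0.27 1.86]
 turn [0.0027 0.0015 0.0021] shift cur [ 1.8  0.1 25.4] shift after turn [ 1.8  0.2 25.4]
23.8667 [444.8 122.2 175.4] [3.1389e+00 1.5000e-03 1.5509e+00] 0.0202
```

View pics/w12.png

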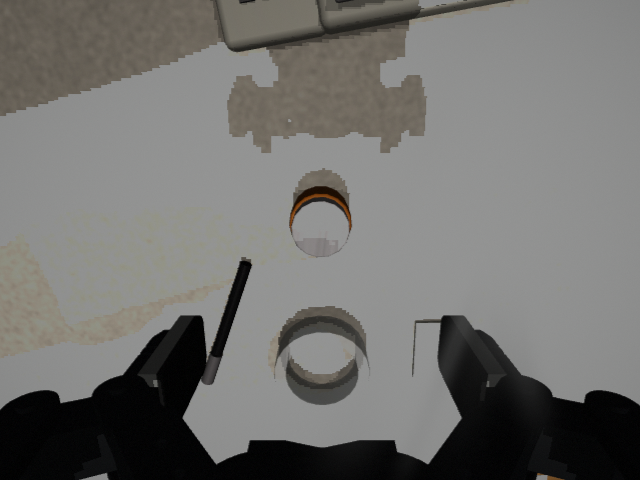

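```bash
python3 -c "
from h import *
Q=wb('w12',[(291,228),(350,228),(320.5,257.5)],50);print(Q,Q[:2].mean(0),Q[2]+[0,20.5])"
```

```text
[[424.94839859 126.74428489]
 [465.32907401 125.89903629]
 [444.68685944 104.97475504]] [445.1387363  126.32166059] [444.68685944 125.47475504]
```

View pics/w12a.png

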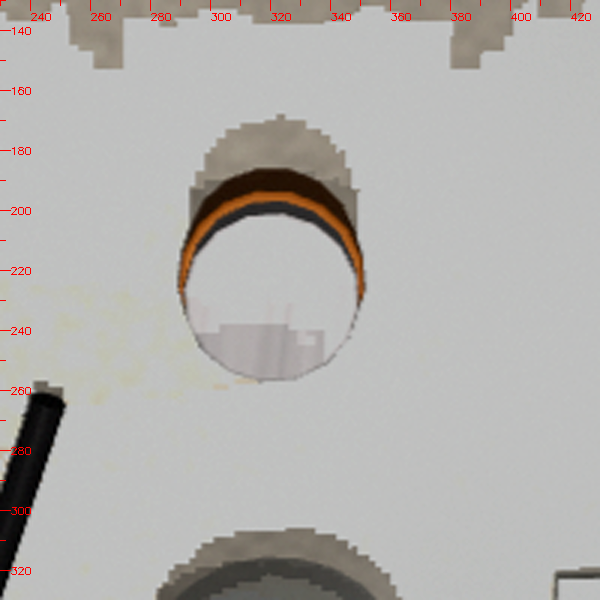

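>>> jog_arm:
  targets:
    - [3,0,30,0,0,0,85]
    - [0,0,40,0,0,0,85]
    - [0,0,40,0,0,0,85]
    - [0,0,35,0,0,0,85]
    - [0,0,18,0,0,0,85]
    - [0,0,7,0,0,0,85]
    - [0,0,0,0,0,0,60]
    - [0,0,0,0,0,0,35]
    - [0,0,0,0,0,0,35]
    - [0,0,0,0,0,0,35]

```text
time: 24.75
tcp_pos: [447.0, 125.5, 7.6]
eef_rot: [3.136, 0.0, 1.549]
ft_force: [-1.1, -0.3, 2.2]
finger_gap: 0.523
```

>>> jog_arm:
  targets:
    - [0,0,0,0,0,0,35]
    - [0,0,0,0,0,0,35]

```text
time: 24.92
tcp_pos: [447.0, 125.5, 7.6]
eef_rot: [3.135, 0.001, 1.549]
ft_force: [-1.5, -1.6, 6.7]
finger_gap: 0.53
```

```bash
python3 -c "
from h import *
goto(445,125.2,4,np.pi/2-.022)"
```

```text
t 24.92 at [447.  125.5   7.6] [3.135e+00 1.000e-03 1.549e+00] gap 0.53 F [-1.52 -1.61  6.66] q1,q6 [0.28 1.87]
 turn [0.0064 0.0005 0.0003] shift cur [-0.4 -2.   3.6] shift after turn [-0.4 -2.   3.6]
```

>>> jog_arm:
  targets:
    - [0,0,-20,0,0,0,35]
    - [0,0,-40,0,0,0,35]
    - [0,0,-40,0.003,0,0,35]
    - [-20,2,-25,0,0,0,35]
    - [-38,4,0,0,0,0,35]
    - [-38,4,0,0,0,0,35]
    - [-38,4,0,0,0,0,35]
    - [-38,4,0,0,0,0,35]
    - [-38,4,0,0,0,0,35]
    - [-38,4,0,0,0,0,35]

```text
time: 25.75
tcp_pos: [466.2, -124.9, 132.1]
eef_rot: [3.139, 0.001, 1.55]
ft_force: [0.3, 0.7, -1.3]
finger_gap: 0.53
```

>>> jog_arm:
  targets:
    - [-38,4,0,0,0,0,35]
    - [-38,4,0,0,0,0,35]
    - [-38,4,0,0,0,0,35]
    - [-38,4,0,0,0,0,35]
    - [-38,4,0,0,0,0,35]
    - [-38,3,0,0,0,0,35]
    - [-20,2,0,0,0,0,35]
    - [0,0,0,0,0,0,35]
    - [0,0,0,0,0,0,35]
    - [0,0,0,0,0,0,35]

```text
time: 26.58
tcp_pos: [485.5, -371.0, 131.5]
eef_rot: [3.141, 0.001, 1.549]
ft_force: [0.1, -0.1, -1.4]
finger_gap: 0.525
```

```bash
python3 -c "
from h import *
goto(495,-358.2,14,np.pi/2-.022)
wsave('w13')"
```

```text
t 26.58 at [ 485.5 -371.   131.5] [3.141e+00 1.000e-03 1.549e+00] gap 0.525 F [ 0.08 -0.09 -1.42] q1,q6 [-0.65  0.94]
 turn [0.0002 0.0007 0.0004] shift cur [ 13.1   9.2 117.5] shift after turn [ 13.    9.2 117.5]
26.5833 [ 485.5 -371.   131.5] [3.1413e+00 7.0000e-04 1.5492e+00] 0.0169
```

View pics/w13.png

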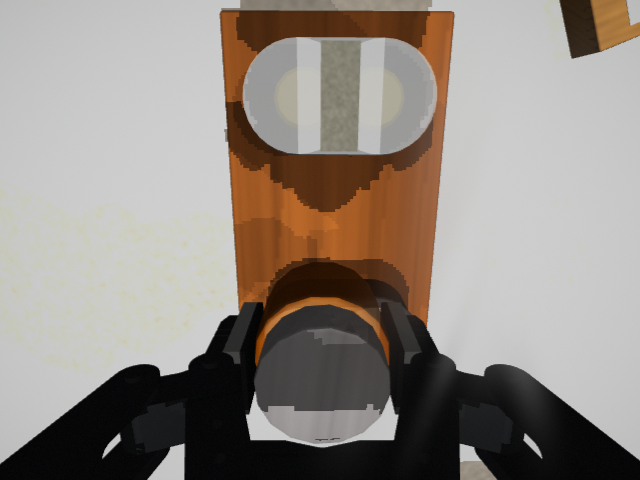

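>>> jog_arm:
  targets:
    - [13,9.2,0,0,0,0,35]
    - [0,0,20,0,0,0,35]
    - [0,0,35,0,0,0,35]
    - [0,0,30,0,0,0,35]
    - [0,0,15,0,0,0,35]
    - [0,0,8,0,0,0,35]
    - [0,0,0,0,0,0,35]
    - [0,0,0,0,0,0,35]

```text
time: 27.3
tcp_pos: [495.5, -358.2, 24.0]
eef_rot: [3.141, 0.001, 1.55]
ft_force: [0.2, -1.4, -1.1]
finger_gap: 0.525
```

```bash
python3 -c "
from h import *
goto(495,-358.2,13.6,np.pi/2-.022)"
```

```text
t 27.3 at [ 495.5 -358.2   24. ] [3.141e+00 1.000e-03 1.550e+00] gap 0.525 F [ 0.17 -1.4  -1.06] q1,q6 [-0.63  0.97]
 turn [0.0007 0.0014 0.0014] shift cur [ 0.  -0.5 10.4] shift after turn [ 0.  -0.5 10.4]
```

>>> jog_arm:
  targets:
    - [0,0,6,0,0,0,35]
    - [0,0,3,0,0,0,35]
    - [0,0,1,0,0,0,35]
    - [0,0,0,0,0,0,35]
    - [0,0,0,0,0,0,35]

```text
time: 27.72
tcp_pos: [495.4, -359.0, 13.7]
eef_rot: [3.141, 0.001, 1.549]
ft_force: [0.7, 0.2, 1.3]
finger_gap: 0.527
```

>>> jog_arm:
  targets:
    - [0,0,0,0,0,0,55]
    - [0,0,0,0,0,0,85]
    - [0,0,0,0,0,0,85]
    - [0,0,-15,0,0,0,85]
    - [0,0,-35,0,0,0,85]
    - [0,0,-35,0,0,0,85]
    - [0,0,-40,0,0,-0.125,85]
    - [0,0,-30,0,0,-0.125,85]
    - [0,0,0,0,0,-0.125,85]
    - [0,0,0,0,0,-0.125,85]

```text
time: 28.55
tcp_pos: [496.2, -359.6, 171.2]
eef_rot: [3.14, 0.006, 2.055]
ft_force: [-0.1, 0.1, -1.2]
finger_gap: 0.995
```

>>> jog_arm:
  targets:
    - [0,0,0,0,0,-0.125,85]
    - [0,0,0,0,0,-0.125,85]
    - [0,0,0,0,0,-0.125,85]
    - [0,0,0,0,0,-0.125,85]
    - [0,0,0,0,0,-0.125,85]
    - [0,0,0,0,0,-0.125,85]
    - [0,0,0,0,0,-0.125,85]
    - [0,0,0,0,0,-0.125,85]
    - [0,0,0,0,0,-0.125,85]
    - [0,0,0,0,0,0,85]

```text
time: 29.38
tcp_pos: [495.0, -358.6, 168.1]
eef_rot: [-3.141, -0.0, -3.106]
ft_force: [0.1, 0.1, 0.1]
finger_gap: 0.996
```

>>> jog_arm:
  targets:
    - [0,0,0,0,0,0,85]
    - [0,0,0,0,0,0,85]

```text
time: 29.55
tcp_pos: [495.0, -358.6, 168.0]
eef_rot: [-3.141, -0.0, -3.112]
ft_force: [0.0, 0.5, -0.0]
finger_gap: 0.997
```

```bash
python3 -c "
from h import *
goto(618.5,-129.4,120,np.pi+.038)
wsave('w14')"
```

```text
t 29.55 at [ 495.  -358.6  168. ] [-3.141 -0.    -3.112] gap 0.997 F [ 0.01  0.51 -0.02] q1,q6 [-0.63 -0.66]
 turn [-0.0009 -0.0001 -0.0086] shift cur [-130.2  225.5   47.8] shift after turn [-132.1  224.4   48. ]
29.55 [ 495.  -358.6  168. ] [-3.1407e+00 -1.0000e-04 -3.1122e+00] 0.0126
```

View pics/w14.png

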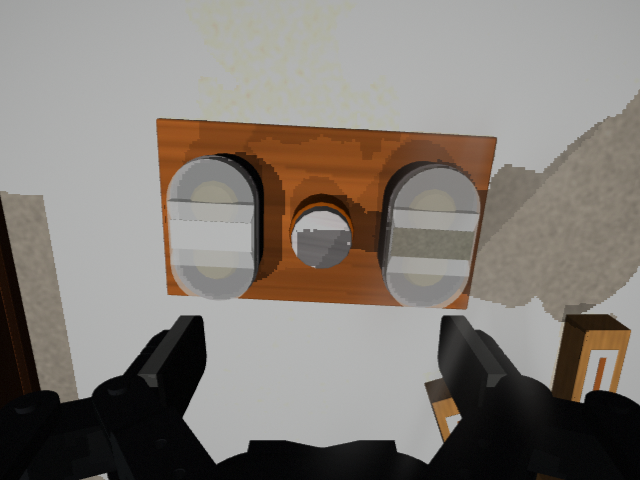

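>>> jog_arm:
  targets:
    - [-12,22,0,0,0,-0.0086,85]
    - [-18,31,0,0,0,0,85]
    - [-18,31,0,0,0,0,85]
    - [-18,31,5,0,0,0,85]
    - [-18,31,10,0,0,0,85]
    - [-18,31,15,0,0,0,85]
    - [-18,31,15,0,0,0,85]
    - [-12,17,0,0,0,0,85]
    - [0,0,0,0,0,0,85]
    - [0,0,0,0,0,0,85]

```text
time: 30.43
tcp_pos: [618.2, -127.4, 122.5]
eef_rot: [-3.141, -0.001, -3.099]
ft_force: [-0.5, 0.2, 0.4]
finger_gap: 0.995
```

```bash
python3 -c "
from h import *
goto(618.5,-129.4,0,np.pi+.038)
wsave('w15')"
```

```text
t 30.43 at [ 618.2 -127.4  122.5] [-3.141e+00 -1.000e-03 -3.099e+00] gap 0.995 F [-0.5   0.18  0.41] q1,q6 [-0.2  -0.24]
 turn [-0.001  -0.0007  0.0042] shift cur [ -0.3  -1.9 122.5] shift after turn [ -0.3  -2.1 122.5]
30.4333 [ 618.2 -127.4  122.5] [-3.1406e+00 -7.0000e-04 -3.0994e+00] 0.0374
```

View pics/w15.png

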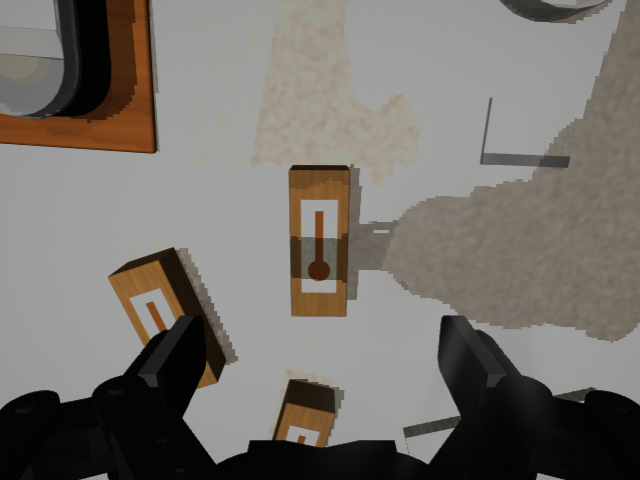

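```bash
python3 -c "
from h import *
P=wb('w15',[(290,170),(350,170),(346.5,316),(292,316)],28);print(P.round(1),P.mean(0),np.arctan2(*(P[3]-P[0])[::-1]),np.arctan2(*(P[2]-P[1])[::-1]))
goto(P.mean(0)[0],P.mean(0)[1],4,np.pi+.038)"
```

```text
[[ 571.9 -148.4]
 [ 570.5 -113.7]
 [ 664.2 -110. ]
 [ 665.7 -145.4]] [ 618.07394878 -129.38268681] 0.032644367039404106 0.038621546443217705
t 30.48 at [ 617.9 -128.4  122.9] [-3.14  -0.    -3.101] gap 0.999 F [-0.62  0.75  0.32] q1,q6 [-0.2  -0.25]
 turn [-0.0013 -0.0002  0.0029] shift cur [ -0.2  -0.8 118.9] shift after turn [-1.000e-01 -1.000e+00  1.189e+02]
```

>>> jog_arm:
  targets:
    - [0,-0.8,20,0,0,0.003,70]
    - [0,0,35,0,0,0,70]
    - [0,0,35,0,0,0,70]
    - [0,0,20,0,0,0,70]
    - [0,0,7,0,0,0,70]
    - [0,0,0,0,0,0,70]
    - [0,0,0,0,0,0,45]
    - [0,0,0,0,0,0,25]
    - [0,0,0,0,0,0,25]
    - [0,0,0,0,0,0,25]
  squeeze: 20

```text
time: 31.32
tcp_pos: [619.4, -130.0, 8.3]
eef_rot: [-3.139, 0.004, -3.104]
ft_force: [0.2, -2.0, 5.6]
finger_gap: 0.418
```

>>> jog_arm:
  targets:
    - [0,0,0,0,0,0,25]
    - [0,0,0,0,0,0,25]

```text
time: 31.48
tcp_pos: [619.4, -130.0, 8.3]
eef_rot: [-3.139, 0.004, -3.104]
ft_force: [-0.1, -1.7, 6.0]
finger_gap: 0.419
```

```bash
python3 -c "
from h import *
goto(618,-129.4,4,np.pi+.035)"
```

```text
t 31.48 at [ 619.4 -130.     8.3] [-3.139  0.004 -3.104] gap 0.419 F [-0.07 -1.71  6.04] q1,q6 [-0.21 -0.24]
 turn [-0.0025  0.0037  0.003 ] shift cur [1.4 0.7 4.2] shift after turn [1.4 0.7 4.3]
```

>>> jog_arm:
  targets:
    - [0,0,-20,0,0,0,25]
    - [0,0,-40,0,0,0,25]
    - [0,0,-40,0,0,0.06,25]
    - [10,-14,-25,0,0,0,25]
    - [20,-26,0,0,0,0,25]
    - [20,-26,0,0,0,0,25]
    - [20,-26,0,0,0,0,25]
    - [20,-24,0,0,0,0,25]
    - [20,-24,0,0,0,0,25]
    - [0,0,0,0,0,0,25]

```text
time: 32.32
tcp_pos: [501.9, -270.1, 132.0]
eef_rot: [-3.139, -0.0, 3.115]
ft_force: [0.9, 0.3, 0.3]
finger_gap: 0.417
```

>>> jog_arm:
  targets:
    - [0,0,0,0,0,0,25]
    - [0,0,0,0,0,0,25]

```text
time: 32.48
tcp_pos: [505.3, -266.8, 131.6]
eef_rot: [-3.141, 0.001, 3.119]
ft_force: [-0.5, 0.4, -0.2]
finger_gap: 0.413
```

```bash
python3 -c "
from h import *
goto(497.5,-285,70,np.pi-.022)
wsave('w16')"
```

```text
t 32.48 at [ 505.3 -266.8  131.6] [-3.141e+00  1.000e-03  3.119e+00] gap 0.413 F [-0.49  0.38 -0.23] q1,q6 [-0.49 -0.46]
 turn [-0.001   0.0012 -0.0002] shift cur [  7.4 -18.3  61.6] shift after turn [  7.3 -18.4  61.6]
32.4833 [ 505.3 -266.8  131.6] [-3.1405e+00  1.2000e-03  3.1194e+00] 0.0214
```

View pics/w16.png

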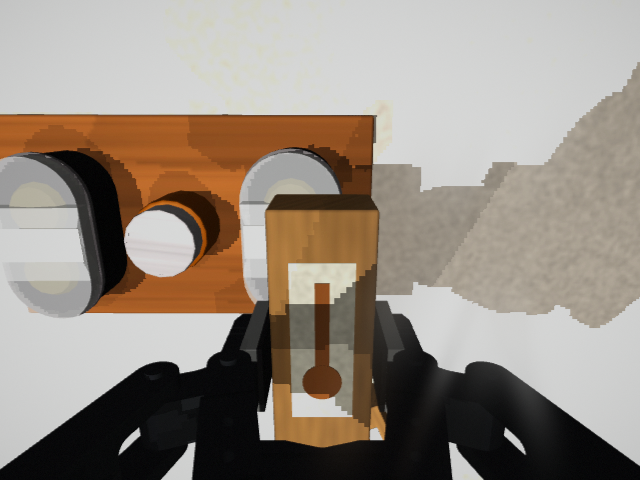

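>>> jog_arm:
  targets:
    - [7.3,-18.3,10,0,0,0,25]
    - [0,0,30,0,0,0,25]
    - [0,0,16,0,0,0,25]
    - [0,0,6,0,0,0,25]
    - [0,0,0,0,0,0,25]
    - [0,0,0,0,0,0,25]

```text
time: 33.03
tcp_pos: [497.9, -284.4, 69.5]
eef_rot: [-3.141, 0.0, 3.121]
ft_force: [-0.7, -0.3, -0.1]
finger_gap: 0.42
```

```bash
python3 -c "
from h import *
goto(497.5,-285,60.3,np.pi-.022)"
```

```text
t 33.03 at [ 497.9 -284.4   69.5] [-3.141  0.     3.121] gap 0.42 F [-0.69 -0.31 -0.06] q1,q6 [-0.52 -0.5 ]
 turn [-0.0009  0.0001  0.0015] shift cur [ 0.4 -0.6  9.2] shift after turn [ 0.4 -0.6  9.2]
```

>>> jog_arm:
  targets:
    - [0.3,-0.5,5,0,0,0,25]
    - [0,0,2.5,0,0,0,25]
    - [0,0,1,0,0,0,25]
    - [0,0,0.5,0,0,0,25]
    - [0,0,0,0,0,0,25]
    - [0,0,0,0,0,0,25]

```text
time: 33.53
tcp_pos: [497.0, -285.7, 60.3]
eef_rot: [-3.14, 0.001, 3.12]
ft_force: [0.5, 0.6, 0.1]
finger_gap: 0.415
```

>>> jog_arm:
  targets:
    - [0,0,0.3,0,0,0,25]
    - [0,0,0,0,0,0,45]
    - [0,0,0,0,0,0,55]
    - [0,0,0,0,0,0,55]
    - [0,0,-15,0,0,0,55]
    - [0,0,-30,0,0,0,60]
    - [0,0,-40,0,0,0,60]
    - [0,-30,-20,0,0,0,60]
    - [0,-20,0,0,0,0,60]
    - [0,0,0,0,0,0,60]

```text
time: 34.37
tcp_pos: [496.6, -338.9, 166.6]
eef_rot: [-3.137, 0.003, 3.117]
ft_force: [0.7, 0.3, -0.4]
finger_gap: 0.701
```

>>> jog_arm:
  targets:
    - [0,0,0,0,0,0,60]
    - [0,0,0,0,0,0,60]
    - [0,0,0,0,0,0,60]

```text
time: 34.62
tcp_pos: [495.4, -334.6, 163.9]
eef_rot: [3.141, -0.001, 3.12]
ft_force: [0.3, -0.0, 0.5]
finger_gap: 0.7
```

```bash
python3 -c "
from h import *
wsave('w17');save('scene','s17');save('side','d17')"
```

```text
34.6167 [ 495.4 -334.6  163.9] [ 3.1414e+00 -1.4000e-03  3.1202e+00] 0.0029
```

View pics/w17.png

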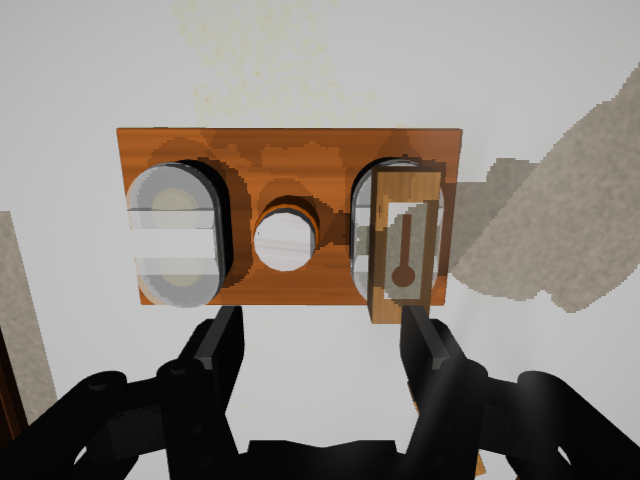

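View pics/s17.png

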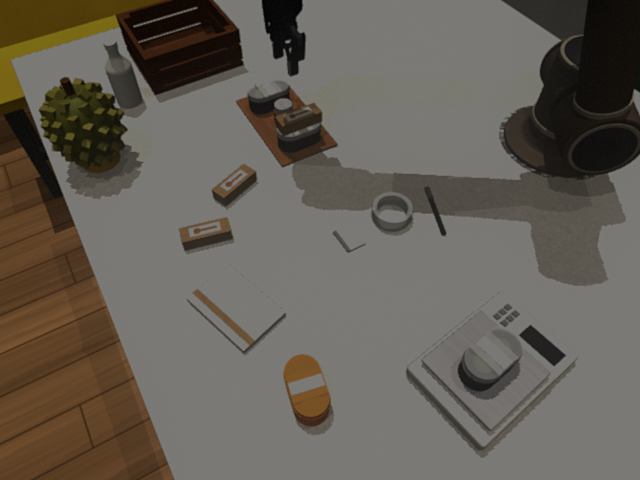

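View pics/d17.png

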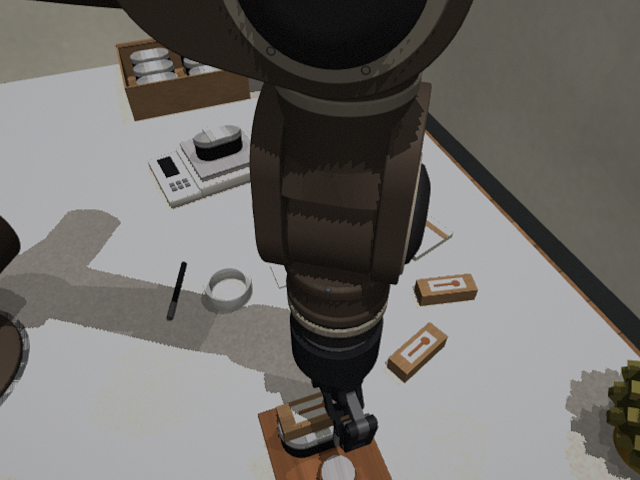

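```bash
python3 -c "
from h import *
P=wb('w17',[(371.5,168.5),(442,169),(431.5,323),(373.5,323)],80);print(P.round(1),P.mean(0),np.arctan2(*(P[3]-P[0])[::-1]),np.arctan2(*(P[2]-P[1])[::-1]))
B=wb('w17',[(117,128),(462,128),(445,305),(140,305)],6);print(B.mean(0))
J=wb('w17',[(255,242),(315,242),(285,271)],56);print('jar',J.round(1))
Q=wb('w17',[(172,166),(183,308),(129,235),(216,235)],52);print('R',Q.round(1),Q[:2].mean(0),Q[2:].mean(0))
Q=wb('w17',[(400,162),(397,307),(355.5,235),(444,220)],52);print('L',Q.round(1),Q[:2].mean(0))
"
```

```text
[[ 446.8 -306.5]
 [ 447.9 -267.5]
 [ 542.9 -267.7]
 [ 542.1 -303.9]] [ 494.95933732 -286.38955754] 0.028019723193038963 -0.0023393219224719904
[ 494.82973518 -358.36949437]
jar [[ 495.  -378.3]
 [ 495.8 -339.5]
 [ 515.4 -359.8]]
R [[ 445.8 -427. ]
 [ 542.7 -432.1]
 [ 489.6 -460.9]
 [ 490.9 -404.1]] [ 494.28046356 -429.5512056 ] [ 490.233253   -432.50017622]
L [[ 446.5 -285.5]
 [ 545.2 -284.1]
 [ 492.9 -313. ]
 [ 484.  -255.8]] [ 495.85252726 -284.80563621]
```

```bash
python3 -c "
from h import *
print(finish_job())"
```

```text
the job is handed in; nothing more can be done
None
```

The job is done and handed in at about 35 s of the 149 s allowed.

- **Heavy tub:** lifting gave about 5 N for the tub nearest the scale and about 2 N for each of the other two. The heavy one is on the pan, measured about 4 mm from the pan's centre.
- **Board layout:** the jar is in the middle with a tub on each side, pointing straight across the board. By the last wrist picture the clearances are about 20 mm (right) and 21 mm (left).
- **Spoon box:** the one nearest the robot lies flat on the left tub, within 2 mm of its centre.
- **Left alone:** in the last pictures the tape roll, the orange look-alike and the other spoon boxes show no sign of having moved.

**Problems and disagreements:**
- The scene and side cameras disagreed by roughly 5–12 mm along y, so I worked from the wrist camera.
- Early on the last joint hit its range limit, so I turned the gripper half round. Nothing was touched.
- I put the two light tubs down before the jar, because the jar fits more safely between them.

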